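Set the tilting pin rack and put the rolling pins away

TASK

Tip the raised board of the rolling-pin rack down until it slopes at 30 degrees, its face in line with the sloping side bars, let go of it and see that it stays there. Then lay the long pin in the rack's upper row and the short pin in its lower row, and leave the board still at 30 degrees. Do not disturb the scale, the jar or the spray bottle.

Things in the scene. Friction and masses are not known exactly. Their poses are not given: they have to be found in the camera images.
- rack: Rack for rolling pins, fixed: steel base plate 215 x 300 x 10 mm, a wooden board hinged along its near edge. Origin under the base's middle; x points from the hinge up the slope, y along the hinge, z up. Two fixed steel bars (y = +-143 mm) slope up from the hinge at 30 degrees: the board's face at 30 degrees is in line with their top edges. They do not stop the board. Hinge caps reach y = +-158 mm.
- rack_board (a joint): Angle of the board above horizontal, rad: 0 flat, range 0 to 1.4, starts at 0.95 to 1.3, to be set to 0.524 (30 degrees), where nothing stops it. Stiff friction hinge (about 2 N m): stays where it is left, even with the pins on; yields to a push of about 6 to 12 N on the face near the top edge. Wooden board 215 mm up the slope, 270 mm wide, 12 mm thick; its face looks up and to the robot.
- rack_hinge (a point): Middle of the hinge axis, which lies in the plane of the board's face at its lower edge: 30 mm above the bench, 95 mm towards -x of the rack's origin. Axes as the rack's.
- board_top_edge (a point): Middle of the board's upper edge, on its face, 215 mm up the slope from the hinge. Moves with the board: x up the slope, y along the hinge, z out of the face. The face is bare between here and the upper row, and all down its middle (y within +-50 mm).
- upper_row (a point): Resting place of the long pin's centre: 141 mm up the slope from the hinge, 16 mm above the face. Axes as board_top_edge; the pin lies along y. The row is two L-shaped corner brackets, 18 mm high, 10 mm thick, that stop the pin's ends from below (lips 16 mm down the slope from here) and sideways: 245 mm between the ends, 187 mm open between the lips, where fingers pass and the short pin would fall through.
- lower_row (a point): Resting place of the short pin's centre: 51 mm up the slope from the hinge, 16 mm above the face. Axes as board_top_edge; the pin lies along y. Same brackets: 170 mm between the ends, 112 mm open between the lips, lips 16 mm down the slope from here.
- long_pin_center (a point): Centre of the long rolling pin: plain wooden dowel 220 mm long, 32 mm in diameter, about 0.12 kg, lying on the bench left of the rack (centre 16 mm up), its axis along its x. It can roll.
- short_pin_center (a point): Centre of the short rolling pin: the same dowel, 145 mm long, 32 mm in diameter, about 0.08 kg, beside the long one, its axis along its x. Either pin may be the one nearer to the rack.
- scale: Bystander: white kitchen scale, 160 x 200 x 44 mm, right of the rack. Origin under its middle.
- jar: Bystander: white jar with a screw lid, 90 mm across, 85 mm high, beyond the rack. Origin under its middle.
- spray_bottle: Bystander: spray bottle, 88 mm across, 200 mm high, on the right, nearer the robot than the rack. Origin under its middle.

How it is judged:
On the way, in this order (a step that is already met when the one before it is completed fails the run):
1. the board stands at 30 degrees (+-4) on its own, touched by nothing, for half a second, while both pins are still on the bench (value of joint rack_board between 0.4538 and 0.5934 rad and contact force between each of the fingers, the arm and rack below 0.3 N and velocity of joint rack_board between -0.03 and 0.03 rad/s and height (world z) of each of long_pin_center, short_pin_center below 0.03 m), for 0.5 s.
2. the long pin lies in the upper row and the short pin in the lower row (x of long_pin_center in the frame of upper_row between -0.01 and 0.01 m and y of long_pin_center in the frame of upper_row between -0.02 and 0.02 m and z of long_pin_center in the frame of upper_row between -0.007 and 0.007 m and angle between the x axis of long_pin_center and the y axis of upper_row, either way round below 0.09 rad and x of short_pin_center in the frame of lower_row between -0.01 and 0.01 m and y of short_pin_center in the frame of lower_row between -0.02 and 0.02 m and z of short_pin_center in the frame of lower_row between -0.007 and 0.007 m and angle between the x axis of short_pin_center and the y axis of lower_row, either way round below 0.09 rad), for 0.2 s.
At the end, for the whole second after the job is handed in: The board is at 30 degrees, within 4 degrees; the long pin lies at rest in the upper row and the short pin in the lower row, each within 10 mm of its resting place up the slope, 20 mm along the row and 7 mm off the face, and within 5 degrees of the row's line; all let go (all of step 2 and value of joint rack_board between 0.4538 and 0.5934 rad and contact force between each of the fingers, the arm and rack below 0.3 N and linear speed of each of long_pin, short_pin below 0.02 m/s); the robot touches nothing.
It fails at once if the scale, jar or spray bottle is moved by more than 25 mm (distance of any of scale, jar, spray_bottle from where it was at the start of the episode above 0.025 m).
It also fails if it takes over 69 s, if anything falls off the work surface, if the arm or the gripper's body presses on something with over 40 N, if the wrist force passes 120 N, or if a joint passes its speed limit or range.

ROBOT

A 6-joint arm with a two-finger parallel gripper is mounted at the origin on the work surface. World frame = base frame: x ahead of the robot, y to its left, z up, the work surface at z = 0. Lengths are in m, angles in rad, forces in N, time in s.
With the tool pointing down it reaches from about 0.425 to 0.95 m from the base axis. Payload 14.7 kg.
Tool frame: the origin (TCP) lies at the very end of the fingers, on their centre line; the grasp point (between the pads) lies 19 mm behind it; y points along the fingers, x is the direction in which the jaws open and shut, and the axes are right-handed (so a half turn about y gives the same grasp; the last joint's range is limited). The gripper opens to 85 mm and grips with 20 to 120 N. Pads are 22 mm wide; open, the fingers measure 114 mm over their backs; the gripper's body (76 mm by 85 mm) begins 54 mm behind the grasp point. The pads swing forward as they close: fully open they stand 13 mm farther back than shut.
Start: joints at [-1.242, 0.48, 1.596, -0, 1.065, -0.047], TCP at [0.239, -0.605, 0.231] pointing down, gripper open.
Joint ranges: [-2.75, 2.75], [-0.82, 2.05], [0.23, 2.67], [-1.56, 4.7], [0.09, 2.69], [-2.92, 2.92]. Speed limits (rad/s): [1.89, 1.89, 2.39, 3.01, 3.01, 3.01].

INTERFACE

Orientations are given as a unit quaternion [w, x, y, z].
In Python, from plant import robot gives the robot as it stands.
- The arm moves only by the tool apply_moves, never from a script. Its argument "moves" is a list of rows, each an object with "slide": the shift along the world's x, y, z in units of 200 mm (1.0 is 200 mm), a list of three; "rotation": the turn, a rotation vector about the world's x, y, z in units of pi/2 rad (1.0 is pi/2 rad), a list of three; "grip": the opening, from -1 (shut) to 1 (fully open). A call has 1 to 20 rows; each row shifts and turns the commanded pose from where the row before left it; what a row does not reach is not made up. A row lasts 1/12 s, in which the tool goes at most 41.7 mm and 7.16 degrees, less where a joint would pass 70% of its speed; a pose out of reach is approached as far as the arm can. A call with a number of a shift or a turn outside -1 to 1 is refused whole. A call with a gripper value outside its range is refused whole. The fingers move at their own pace and stop on an object; "squeeze" is the grip in N (left out, the last holds). Time passes only in rows, so rows that do not move let the fingers close. It gives the time, the measured TCP pose, the force and the opening at its end, in the units of the state.
- robot.state(): the state, without advancing time (a new reading comes with each control period).
- robot.read_camera(name): name is "scene" or "side" or "wrist"; returns a dict with "pixels" (400x640x3 uint8, red, green, blue), "vertical_fov" (degrees; the focal length in pixels is half the picture's height over the tangent of half this angle, whatever the lens; pixels are square), "cx", "cy" (the principal point, pixels), "dist_coeffs" ([k1, k2, p1, p2, k3] as OpenCV has them; the pictures are not rectified), "R" (3x3) and "t" (3): a world point X has camera coordinates R X + t; the wrist camera has in their place "hand_eye" (4x4, takes a point from camera to tool coordinates, whose origin is the TCP and whose axes are the tool frame's). Camera axes: x right, y down, z forward; pixel columns grow to the right and rows downward; lengths in m; the calibration is good to about 2 mm. A picture is of the moment at which its call begins: read the wrist's pose just before it. There is no depth.
- robot.hand_in(): hands the job in, once; it reports no verdict.
The state is a dict: "time": time; "joints": joint angles; "dq": joint speeds; "effort": joint torques, N m; "eef_pos": TCP position; "ee_rot": TCP orientation; "wrist_force": force on the tool from outside, world axes, zero at the start; "moment": the same for the moment, N m; "width": finger opening in m.
Only numpy, scipy, OpenCV 4.12 (cv2) and the standard library are available. Lean on these libraries where they do the work, as an engineer would, in place of code of your own. Each camera call takes 0.05 s, during which the arm holds its last target.

## Working session

There is one attempt and no reset: what is moved stays moved. The work goes in short steps, Python scripts to look and compute and a tool call to move; the robot and the scene stay as the last step left them, time stands still between calls to the robot, and variables do not carry over. Pictures are saved under pics/ and viewed, and the job is handed in when it is done.

Besides the shell and the picture viewer there is one more tool, called by a JSON object that holds its "method" and its "body". apply_moves: Moves the arm, as the interface text tells. Shifts and turns lie within -1 to 1; 1 stands for 200 mm of shift or pi/2 rad of turn. Its arguments: {"type":"object","properties":{"moves":{"type":"array","items":{"type":"object","properties":{"slide":{"type":"array","items":{"type":"number","minimum":-1,"maximum":1}},"rotation":{"type":"array","items":{"type":"number","minimum":-1,"maximum":1}},"grip":{"type":"number"}}}},"squeeze":{"type":"number"}},"required":["moves"]}

```bash
ls; mkdir -p pics
cat > h.py <<'E'
import numpy as np, cv2, pickle
from plant import robot
def grab(name,fn):
    s=robot.state(); d=robot.read_camera(name); d['state']=s
    pickle.dump(d,open('pics/'+fn+'.pkl','wb'))
    cv2.imwrite('pics/'+fn+'.png',cv2.cvtColor(np.array(d['pixels'],dtype=np.uint8),cv2.COLOR_RGB2BGR)); return d
def load(fn): return pickle.load(open('pics/'+fn+'.pkl','rb'))
def K(d):
    f=200/np.tan(np.radians(d['vertical_fov'])/2)
    return np.array([[f,0,d['cx']],[0,f,d['cy']],[0,0,1.]])
def q2R(q):
    from scipy.spatial.transform import Rotation as Ro
    return Ro.from_quat([q[1],q[2],q[3],q[0]]).as_matrix()
def ext(d):
    if 'R' in d and d['R'] is not None: return np.array(d['R']),np.array(d['t'])
    s=d['state'];T=np.eye(4);T[:3,:3]=q2R(s['ee_rot']);T[:3,3]=s['eef_pos']
    W=np.linalg.inv(T@np.array(d['hand_eye'])); return W[:3,:3],W[:3,3]
def ray(d,uv):
    p=cv2.undistortPoints(np.array([[uv]],float),K(d),np.array(d['dist_coeffs'],float))[0,0]
    R,t=ext(d); return -R.T@t, R.T@np.array([p[0],p[1],1])
def onz(d,uv,z):
    c,v=ray(d,uv); return c+v*(z-c[2])/v[2]
def proj(d,X):
    R,t=ext(d); return cv2.projectPoints(np.atleast_2d(np.array(X,float)),cv2.Rodrigues(R)[0],t,K(d),np.array(d['dist_coeffs'],float))[0][:,0]
def tri(obs):
    A=np.zeros((3,3));b=np.zeros(3)
    for d,uv in obs:
        c,v=ray(d,uv);v=v/np.linalg.norm(v);P=np.eye(3)-np.outer(v,v);A+=P;b+=P@c
    return np.linalg.solve(A,b)
def crop(fn,x0,y0,w,h,k,out):
    im=cv2.imread('pics/'+fn+'.png')[y0:y0+h,x0:x0+w]
    im=cv2.resize(im,None,fx=k,fy=k,interpolation=cv2.INTER_CUBIC); cv2.imwrite('pics/'+out+'.png',im)
E
python3 - <<'E'
from h import *
for n in('scene','side','wrist'):
    d=grab(n,n+'0'); print(n,d['vertical_fov'],ext(d)[0].tolist(),(-ext(d)[0].T@ext(d)[1]))
print(robot.state())
E
```

```text
pics
scene 57.93708599452413 [[-0.23420061394732075, 0.9721380784693633, -0.00988072955770849], [0.7823351205532948, 0.1824215592515246, -0.5955452408248301], [-0.5771497479645644, -0.14720710278426452, -0.8032610019877118]] [1.13829744 0.05411673 0.85731351]
side 50.091869094985064 [[-0.9590416666804077, -0.28326496316946803, -0.00020545429210647742], [-0.16725783450426032, 0.5668648917474417, -0.8066529683210165], [0.22861298818704873, -0.7735794433312982, -0.5910253348947296]] [0.31530997 0.6975737  0.68255662]
wrist 61.51869578218869 [[0.36643318848889406, -0.9304424227566258, -0.0019016594448975682], [-0.8810899162786795, -0.34765220579698675, 0.3206532445438861], [-0.2990104978188794, -0.11582245783642987, -0.9471947426241535]] [ 0.31662435 -0.57417894  0.373738  ]
{'time': 0.15, 'joints': array([-1.24154670e+00,  4.80684977e-01,  1.59674034e+00, -6.04752682e-06,
        1.06507353e+00, -4.65950848e-02]), 'dq': array([ 0.00072215, -0.0019532 , -0.00029256,  0.00059477, -0.00020094,
       -0.00024663]), 'effort': array([ 1.00876117e-03, -9.51148510e+01, -4.30458391e+01, -8.84111660e-05,
        7.99486792e-03,  6.17537739e-05]), 'eef_pos': array([ 0.23850855, -0.60432759,  0.23081745]), 'ee_rot': array([ 0.58479777, -0.58441601,  0.39804456, -0.39752991]), 'wrist_force': array([ 0.32500945,  0.42550419, -0.29398783]), 'moment': array([-0.00805654, -0.00828479,  0.01799656]), 'width': 0.08502163848971629}
```

View pics/scene0.png

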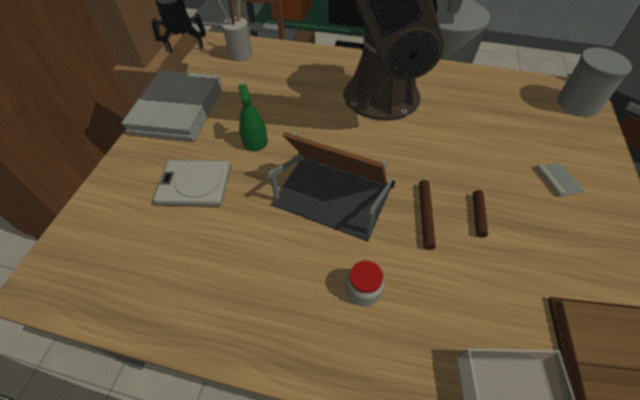

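View pics/side0.png

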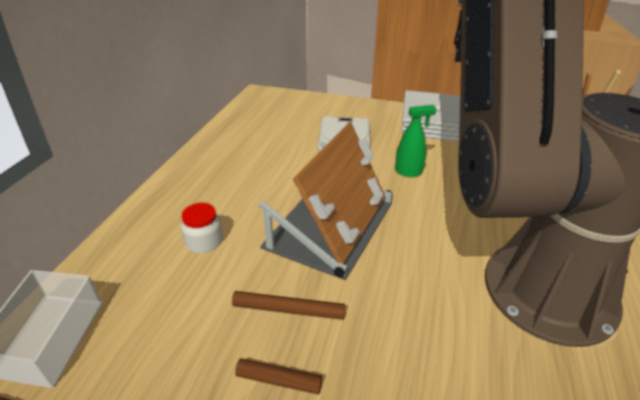

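The scene view, taken from beyond the rack, shows the rack at (335,185), the long pin at (427,213), the short pin at (480,213), the jar at (366,283), the bottle at (252,120) and the scale at (193,183). Next I'll crop in for measurements.

Run:
```python
from h import *
crop('scene0',255,125,160,120,5,'s0c'); crop('side0',225,110,180,175,4,'d0c')
crop('side0',215,280,140,120,5,'d0p'); crop('scene0',405,170,100,85,7,'s0p')
```

```text
(no output)
```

View pics/s0c.png

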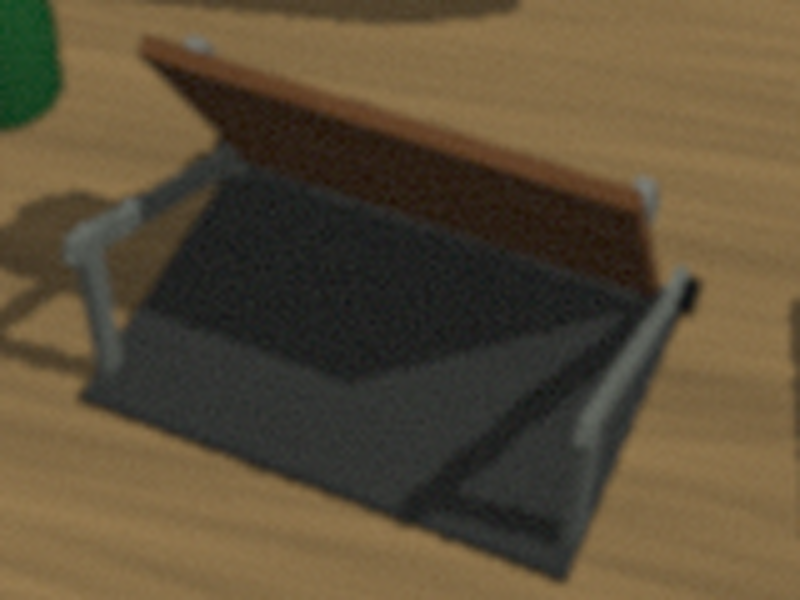

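View pics/d0c.png

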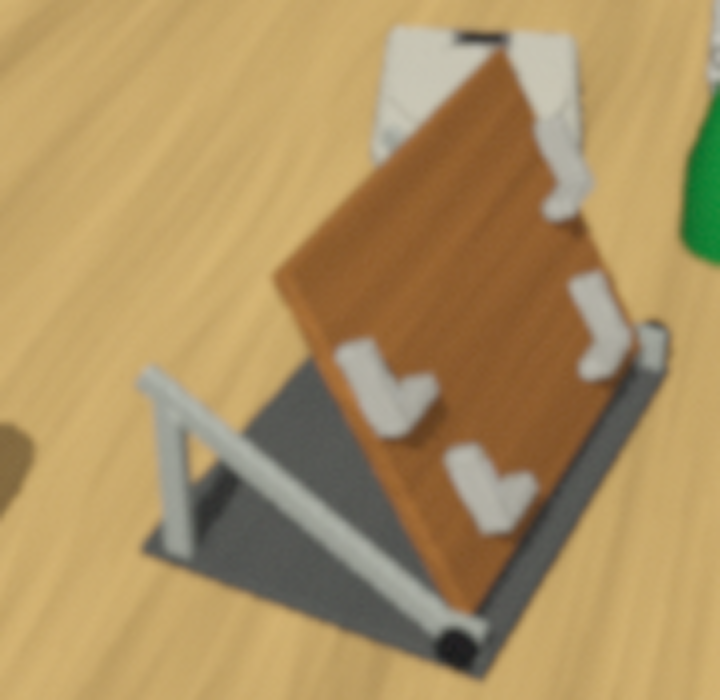

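View pics/d0p.png

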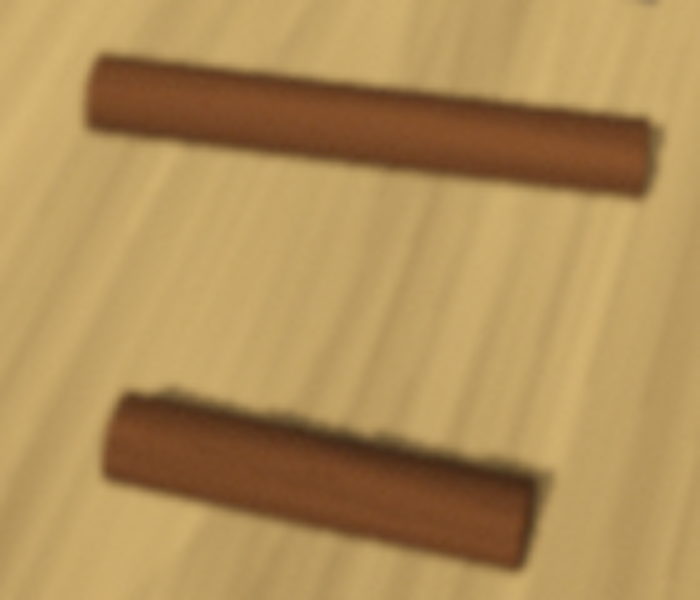

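View pics/s0p.png

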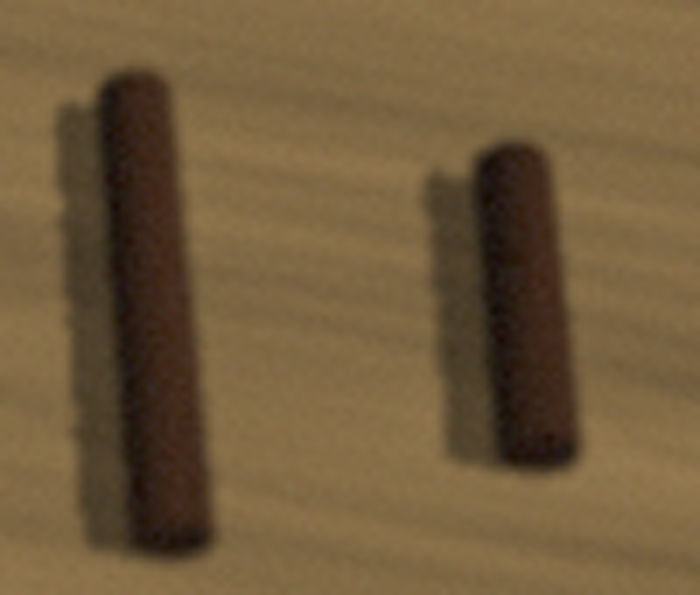

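```bash
cat > fit.py <<'E'
from h import *
from scipy.optimize import least_squares
s=load('scene0');d=load('side0')
def cs(U,V): return [(U+.5)/5-.5+255,(V+.5)/5-.5+125]
def cd(U,V): return [(U+.5)/4-.5+225,(V+.5)/4-.5+110]
def face(u,y,n,th): # in rack frame, up slope u, out of face n
    return [-.095+u*np.cos(th)-n*np.sin(th),y,.03+u*np.sin(th)+n*np.cos(th)]
def W(p,P): 
    c,si=np.cos(p[2]),np.sin(p[2]);return [p[0]+c*P[0]-si*P[1],p[1]+si*P[0]+c*P[1],P[2]]
obs=[(d,cd(482,678),lambda t:[-.1075,.15,.003]),(d,cd(150,548),lambda t:[.1075,.15,.005]),(d,cd(665,372),lambda t:[-.1075,-.15,.005]),
(s,cs(565,578),lambda t:[.1075,.15,.003]),(s,cs(85,395),lambda t:[.1075,-.15,.006]),
(s,cs(690,292),lambda t:[-.095,.158,.03]),(d,cd(458,648),lambda t:[-.095,.158,.03]),
(d,cd(288,270),lambda t:face(.215,.135,0,t)),(d,cd(503,48),lambda t:face(.215,-.135,0,t)),
(s,cs(145,38),lambda t:face(.215,-.135,0,t)),(s,cs(640,188),lambda t:face(.215,.135,0,t)),(s,cs(640,212),lambda t:face(.215,.135,-.012,t))]
def res(p): return np.concatenate([proj(c,W(p,f(p[3])))[0]-np.array(uv) for c,uv,f in obs])
if __name__=='__main__':
    r=least_squares(res,[.6,0,.2,1.1],loss='soft_l1'); print(r.x); print(res(r.x).reshape(-1,2).round(1).tolist())
    np.save('rack.npy',r.x)
    def cp(U,V): return [(U+.5)/5-.5+215,(V+.5)/5-.5+280]
    def sp(U,V): return [(U+.5)/7-.5+405,(V+.5)/7-.5+170]
    # pins: fit silhouettes corner midpoints at ends, z~16
    for n,A in(('long',[(d,cp(90,93)),(d,cp(648,157)),(s,sp(173,540)),(s,sp(135,80))]),('short',[(d,cp(112,440)),(d,cp(525,525)),(s,sp(538,455)),(s,sp(512,155))])):
        Q=[onz(c,uv,.016) for c,uv in A]; print(n,np.array(Q).round(4).tolist(),np.linalg.norm(Q[0]-Q[1]),np.linalg.norm(Q[2]-Q[3]))
        m1=(Q[0]+Q[1])/2;m2=(Q[2]+Q[3])/2
        print(m1,m2,[np.arctan2(*(a-b)[[1,0]]) for a,b in((Q[0],Q[1]),(Q[2],Q[3]))])
    for n,c,uv in(('jar',s,(365,297)),('bottle',s,(256,147)),('scale',s,(193,186))): print(n,onz(c,uv,0))
E
python3 fit.py
```

```text
[ 0.50363577 -0.07820519 -0.18302754  1.0439396 ]
[[0.6, 0.6], [-2.7, 0.4], [0.9, -1.0], [0.0, 0.9], [-1.4, 0.7], [1.8, -0.6], [0.1, -0.2], [-0.1, 0.9], [0.6, -0.4], [-0.7, -0.8], [0.6, 0.3], [-1.1, 0.2]]
long [[0.6268, 0.2121, 0.016], [0.4078, 0.1793, 0.016], [0.6241, 0.211, 0.016], [0.4014, 0.1808, 0.016]] 0.22146734189675757 0.22474491487002157
[0.51730836 0.1956987  0.016     ] [0.51277985 0.19593199 0.016     ] [np.float64(0.14821546081179093), np.float64(0.13476862509992235)]
short [[0.5554, 0.3494, 0.016], [0.4116, 0.3385, 0.016], [0.5546, 0.3465, 0.016], [0.4063, 0.3387, 0.016]] 0.14413002655765708 0.14855218124648983
[0.48350682 0.34394212 0.016     ] [0.48046123 0.34261631 0.016     ] [np.float64(0.07512119574546562), np.float64(0.052544069450971176)]
jar [0.79223637 0.06919836 0.        ]
bottle [ 0.36607213 -0.36817803  0.        ]
scale [ 0.56644465 -0.5004963   0.        ]
```

```bash
cat > plan.py <<'E'
from h import *
from scipy.spatial.transform import Rotation as Ro
p=np.load('rack.npy')
def Wp(P):
    c,si=np.cos(p[2]),np.sin(p[2]);return np.array([p[0]+c*P[0]-si*P[1],p[1]+si*P[0]+c*P[1],P[2]])
def face(u,y,n,th): return Wp([-.095+u*np.cos(th)-n*np.sin(th),y,.03+u*np.sin(th)+n*np.cos(th)])
def tool(jawyaw,tilt,tiltyaw):
    """tool y points down, jaw x along yaw; then tilted so tool points toward tiltyaw by tilt"""
    x=np.array([np.cos(jawyaw),np.sin(jawyaw),0]);y=np.array([0,0,-1.]);z=np.cross(x,y)
    R=np.stack([x,y,z],1)
    ax=np.array([np.cos(tiltyaw-np.pi/2),np.sin(tiltyaw-np.pi/2),0])*-1
    # rotating down vector about ax*... want toward tiltyaw
    T=Ro.from_rotvec(np.array([np.sin(tiltyaw),-np.cos(tiltyaw),0])*tilt).as_matrix()
    return T@R
def to(pos,R):
    s=robot.state(); dp=np.array(pos)-s['eef_pos']; dr=Ro.from_matrix(R@q2R(s['ee_rot']).T).as_rotvec()
    print('pos',np.round(s['eef_pos'],4),'dpos/0.2',np.round(dp/.2,3),'rot/(pi/2)',np.round(dr/(np.pi/2),4),'rows rot',np.degrees(np.linalg.norm(dr))/7.16,'rows lin',np.linalg.norm(dp)/.0417)
E
python3 - <<'E'
from plan import *
R=q2R(robot.state()['ee_rot']);print(R.round(3),p)
print(tool(-.183,np.radians(30),-.183).round(3))
for y in(-.183,-.183+np.pi,-.183+np.pi/2,-.183-np.pi/2):
  to(face(.17,0,.1,1.044),tool(y,np.radians(30),-.183))
print(face(.19,0,0,1.044),face(.19,0,0,.5236),face(.141,0,.016,.5236),face(.051,0,.016,.5236))
E
```

```text
[[ 0.367 -0.     0.93 ]
 [-0.93   0.001  0.367]
 [-0.001 -1.     0.   ]] [ 0.50363577 -0.07820519 -0.18302754  1.0439396 ]
[[ 0.852  0.492  0.182]
 [-0.158 -0.091  0.983]
 [ 0.5   -0.866  0.   ]]
pos [ 0.2385 -0.6043  0.2308] dpos/0.2 [ 0.854  2.718 -0.018] rot/(pi/2) [-0.2215 -0.2688  0.6289] rows rot 9.036240165896794 rows lin 13.66404408494711
pos [ 0.2385 -0.6043  0.2308] dpos/0.2 [ 0.854  2.718 -0.018] rot/(pi/2) [ 0.3114 -0.2564 -1.3193] rows rot 17.341358337179337 rows lin 13.66404408494711
pos [ 0.2385 -0.6043  0.2308] dpos/0.2 [ 0.854  2.718 -0.018] rot/(pi/2) [-0.4428 -0.0436  1.596 ] rows rot 20.825801999098534 rows lin 13.66404408494711
pos [ 0.2385 -0.6043  0.2308] dpos/0.2 [ 0.854  2.718 -0.018] rot/(pi/2) [ 0.0319 -0.3361 -0.3477] rows rot 6.091614293468566 rows lin 13.66404408494711
[ 0.50415265 -0.07830086  0.19424022] [ 0.57201889 -0.09086284  0.1250002 ] [ 0.52242607 -0.08168326  0.11435655] [ 0.44578569 -0.0674972   0.06935645]
```

{"method": "apply_moves", "body": {"moves": [{"slide": [0, 0, 0.2], "grip": -1}, {"slide": [0, 0, 0.2], "grip": -1}, {"slide": [0, 0, 0.2], "grip": -1}, {"slide": [0, 0, 0.2], "grip": -1}, {"slide": [0.07, 0.164, 0], "rotation": [0, 0, 0.04], "grip": -1}, {"slide": [0.07, 0.164, 0], "rotation": [0, 0, 0.04], "grip": -1}, {"slide": [0.07, 0.164, 0], "rotation": [0, 0, 0.04], "grip": -1}, {"slide": [0.07, 0.164, 0], "rotation": [0, 0, 0.04], "grip": -1}, {"slide": [0.07, 0.164, 0], "rotation": [0, 0, 0.04], "grip": -1}, {"slide": [0.07, 0.164, 0], "rotation": [0, 0, 0.04], "grip": -1}, {"slide": [0.07, 0.164, 0], "rotation": [0, 0, 0.04], "grip": -1}, {"slide": [0.07, 0.164, 0], "rotation": [0, 0, 0.04], "grip": -1}, {"slide": [0.07, 0.164, 0], "rotation": [0, 0, 0.04], "grip": -1}, {"slide": [0.07, 0.164, 0], "rotation": [0, 0, 0.04], "grip": -1}, {"slide": [0.07, 0.164, 0], "rotation": [0, 0, 0.04], "grip": -1}, {"slide": [0.07, 0.164, 0], "rotation": [0, 0, 0.04], "grip": -1}, {"slide": [0.07, 0.164, 0], "rotation": [0, 0, 0.04], "grip": -1}, {"slide": [0.07, 0.164, 0], "rotation": [0, 0, 0.04], "grip": -1}, {"slide": [0.07, 0.164, 0], "rotation": [0, 0, 0.04], "grip": -1}, {"slide": [0.07, 0.164, 0], "rotation": [0, 0, 0.04], "grip": -1}]}}

```text
invalid input at $.moves[0]: expected keys slide, rotation, grip
```

{"method": "apply_moves", "body": {"moves": [{"slide": [0, 0, 0.2], "rotation": [0, 0, 0], "grip": -1}, {"slide": [0, 0, 0.2], "rotation": [0, 0, 0], "grip": -1}, {"slide": [0, 0, 0.2], "rotation": [0, 0, 0], "grip": -1}, {"slide": [0, 0, 0.2], "rotation": [0, 0, 0], "grip": -1}, {"slide": [0.07, 0.164, 0], "rotation": [0, 0, 0.04], "grip": -1}, {"slide": [0.07, 0.164, 0], "rotation": [0, 0, 0.04], "grip": -1}, {"slide": [0.07, 0.164, 0], "rotation": [0, 0, 0.04], "grip": -1}, {"slide": [0.07, 0.164, 0], "rotation": [0, 0, 0.04], "grip": -1}, {"slide": [0.07, 0.164, 0], "rotation": [0, 0, 0.04], "grip": -1}, {"slide": [0.07, 0.164, 0], "rotation": [0, 0, 0.04], "grip": -1}, {"slide": [0.07, 0.164, 0], "rotation": [0, 0, 0.04], "grip": -1}, {"slide": [0.07, 0.164, 0], "rotation": [0, 0, 0.04], "grip": -1}, {"slide": [0.07, 0.164, 0], "rotation": [0, 0, 0.04], "grip": -1}, {"slide": [0.07, 0.164, 0], "rotation": [0, 0, 0.04], "grip": -1}, {"slide": [0.07, 0.164, 0], "rotation": [0, 0, 0.04], "grip": -1}, {"slide": [0.07, 0.164, 0], "rotation": [0, 0, 0.04], "grip": -1}, {"slide": [0.07, 0.164, 0], "rotation": [0, 0, 0.04], "grip": -1}, {"slide": [0.07, 0.164, 0], "rotation": [0, 0, 0.04], "grip": -1}, {"slide": [0.07, 0.164, 0], "rotation": [0, 0, 0.04], "grip": -1}, {"slide": [0.07, 0.164, 0], "rotation": [0, 0, 0.04], "grip": -1}]}}

```text
time: 1.82
eef_pos: [0.4628, -0.078, 0.3913]
ee_rot: [-0.704, 0.704, -0.066, 0.066]
wrist_force: [2.0, -0.3, 0.6]
width: -0.0002
```

Run:
```python
from plan import *
print(robot.state()['joints'],robot.state()['time'])
grab('wrist','w1')
# target: tip normal to final face, tip 40mm off face at u=.185
to(face(.17,0,.06,1.044),tool(-.183,np.radians(30),-.183))
```

```text
[-2.31648493e-01  8.04977361e-02  1.75923740e+00 -2.93743103e-05
  1.30181067e+00 -4.50259317e-02] 1.8167
pos [ 0.4647 -0.0733  0.3913] dpos/0.2 [-0.107  0.031 -0.921] rot/(pi/2) [-0.0618 -0.3272 -0.0024] rows rot 4.185281163250935 rows lin 4.448421270526207
```

View pics/w1.png

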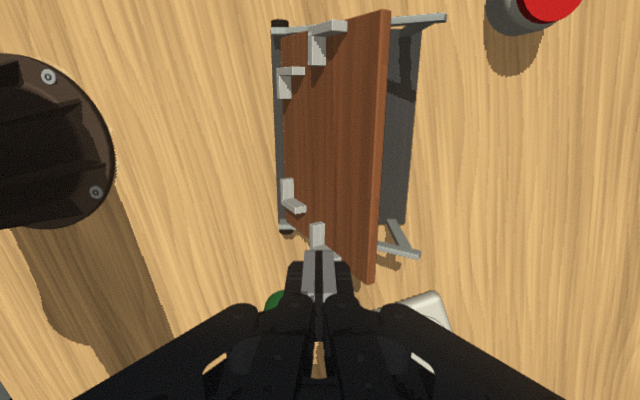

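Run:
```python
from plan import *
d=load('w1'); th=p[3]
print(ext(d)[0].round(2).tolist(),-ext(d)[0].T@ext(d)[1])
for n,P in(('top+',face(.215,.135,0,th)),('top-',face(.215,-.135,0,th)),('base far+',Wp([.1075,.15,.01])),('far-',Wp([.1075,-.15,.01])),('cap+',Wp([-.095,.158,.03])),('cap-',Wp([-.095,-.158,.03])),('lo+',face(0,.135,0,th))): print(n,proj(d,P))
```

```text
[[0.98, -0.19, 0.0], [-0.18, -0.93, 0.32], [-0.06, -0.32, -0.95]] [0.4791129  0.00323997 0.53431744]
top+ [[379.28914272  11.64708586]]
top- [[366.25221934 287.33650475]]
base far+ [[421.31212426  30.07291908]]
far- [[405.08338576 225.56241899]]
cap+ [[276.31604478  21.67152641]]
cap- [[284.65832426 235.38921849]]
lo+ [[277.01941621  40.23158063]]
```

{"method": "apply_moves", "body": {"moves": [{"slide": [-0.018, 0.005, -0.15], "rotation": [-0.0105, -0.0545, 0], "grip": -1}, {"slide": [-0.018, 0.005, -0.15], "rotation": [-0.0105, -0.0545, 0], "grip": -1}, {"slide": [-0.018, 0.005, -0.15], "rotation": [-0.0105, -0.0545, 0], "grip": -1}, {"slide": [-0.018, 0.005, -0.15], "rotation": [-0.0105, -0.0545, 0], "grip": -1}, {"slide": [-0.018, 0.005, -0.15], "rotation": [-0.0105, -0.0545, 0], "grip": -1}, {"slide": [-0.018, 0.005, -0.15], "rotation": [-0.0105, -0.0545, 0], "grip": -1}, {"slide": [0, 0, 0], "rotation": [0, 0, 0], "grip": -1}]}}

```text
time: 2.45
eef_pos: [0.4403, -0.0714, 0.2235]
ee_rot: [-0.672, 0.698, 0.098, 0.227]
wrist_force: [-2.6, 0.8, -2.7]
width: -0.0003
```

Run:
```python
from plan import *
s=robot.state();print(s['joints'],s['time'],s['wrist_force'],s['eef_pos'],np.degrees(np.arccos(-q2R(s['ee_rot'])[2,1])))
grab('side','d2')
R=tool(-.183,np.radians(30),-.183)
to(face(.185,0,.035,1.044),R)
# final tip (center) touch at 30deg, u=.19
for a in(50,40,33,30):
  print(a);to(face(.19,0,.0,np.radians(a)),R)
```

```text
[-0.26065371  0.02120043  2.41152649  0.15695176  0.24724351 -0.21657245] 2.45 [-2.62509939  0.84569991 -2.69354383] [ 0.44025818 -0.07135116  0.22348222] 26.699807330623603
pos [ 0.4422 -0.0715  0.2257] dpos/0.2 [ 0.148 -0.004 -0.091] rot/(pi/2) [-0.0111 -0.0372  0.0017] rows rot 0.48828846589498426 rows lin 0.834455919756522
50
pos [ 0.4422 -0.0715  0.2257] dpos/0.2 [ 0.44  -0.058 -0.251] rot/(pi/2) [-0.0111 -0.0372  0.0017] rows rot 0.48828846589498426 rows lin 2.4457590747571087
40
pos [ 0.4422 -0.0715  0.2257] dpos/0.2 [ 0.555 -0.08  -0.368] rot/(pi/2) [-0.0111 -0.0372  0.0017] rows rot 0.48828846589498426 rows lin 3.217396805386444
33
pos [ 0.4422 -0.0715  0.2257] dpos/0.2 [ 0.623 -0.092 -0.461] rot/(pi/2) [-0.0111 -0.0372  0.0017] rows rot 0.48828846589498426 rows lin 3.7440264719560115
30
pos [ 0.4422 -0.0715  0.2257] dpos/0.2 [ 0.649 -0.097 -0.503] rot/(pi/2) [-0.0111 -0.0372  0.0017] rows rot 0.48828846589498426 rows lin 3.9656728834331694
```

View pics/d2.png

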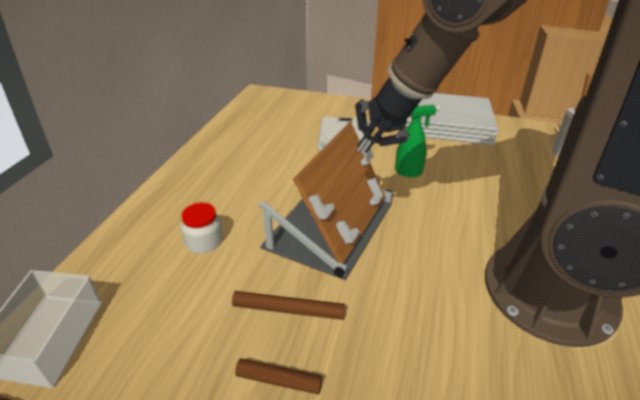

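{"method": "apply_moves", "body": {"moves": [{"slide": [0.05, 0, -0.03], "rotation": [-0.004, -0.012, 0], "grip": -1}, {"slide": [0.05, 0, -0.03], "rotation": [-0.004, -0.012, 0], "grip": -1}, {"slide": [0.05, -0.004, -0.03], "rotation": [-0.003, -0.012, 0], "grip": -1}, {"slide": [0.045, -0.008, -0.029], "rotation": [0, 0, 0], "grip": -1}, {"slide": [0.045, -0.008, -0.029], "rotation": [0, 0, 0], "grip": -1}, {"slide": [0.045, -0.008, -0.029], "rotation": [0, 0, 0], "grip": -1}, {"slide": [0.045, -0.008, -0.029], "rotation": [0, 0, 0], "grip": -1}, {"slide": [0.045, -0.008, -0.029], "rotation": [0, 0, 0], "grip": -1}]}}

```text
time: 3.17
eef_pos: [0.5212, -0.0823, 0.1911]
ee_rot: [-0.667, 0.696, 0.114, 0.239]
wrist_force: [-11.6, 2.8, 0.1]
width: 0.0002
```

Run:
```python
from plan import *
s=robot.state();print(s['joints'],s['time'],s['wrist_force'],s['eef_pos'])
grab('side','d3')
R=tool(-.183,np.radians(30),-.183)
for a in(50,40,33,30):
  print(a);to(face(.19,0,.0,np.radians(a)),R)
crop('side0' if 0 else 'd3',225,60,250,230,3,'d3c')
```

```text
[-0.23517342  0.20632396  2.33677229  0.31496793  0.0970026  -0.35776787] 3.1667 [-11.62458771   2.75777202   0.07860342] [ 0.52122817 -0.08226456  0.19111088]
50
pos [ 0.5229 -0.0828  0.191 ] dpos/0.2 [ 0.037 -0.002 -0.077] rot/(pi/2) [-0.0047 -0.0093 -0.0005] rows rot 0.1317139218385941 rows lin 0.41007070725488054
40
pos [ 0.5229 -0.0828  0.191 ] dpos/0.2 [ 0.152 -0.023 -0.194] rot/(pi/2) [-0.0047 -0.0093 -0.0005] rows rot 0.1317139218385941 rows lin 1.1880121863295565
33
pos [ 0.5229 -0.0828  0.191 ] dpos/0.2 [ 0.22  -0.036 -0.287] rot/(pi/2) [-0.0047 -0.0093 -0.0005] rows rot 0.1317139218385941 rows lin 1.7440546197477294
30
pos [ 0.5229 -0.0828  0.191 ] dpos/0.2 [ 0.245 -0.04  -0.33 ] rot/(pi/2) [-0.0047 -0.0093 -0.0005] rows rot 0.1317139218385941 rows lin 1.981326502716181
```

View pics/d3c.png

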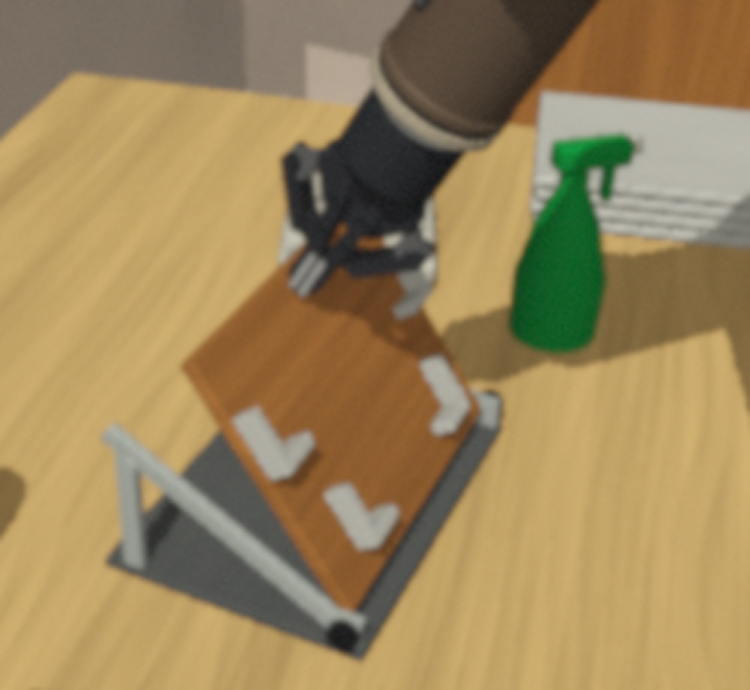

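{"method": "apply_moves", "body": {"moves": [{"slide": [0.01, -0.002, -0.01], "rotation": [0.006, 0.032, 0], "grip": -1}, {"slide": [0.02, -0.004, -0.02], "rotation": [0.006, 0.032, 0], "grip": -1}, {"slide": [0.025, -0.004, -0.03], "rotation": [0.006, 0.032, 0], "grip": -1}, {"slide": [0.025, -0.004, -0.03], "rotation": [0.006, 0.032, 0], "grip": -1}, {"slide": [0.025, -0.004, -0.032], "rotation": [0.006, 0.032, 0], "grip": -1}, {"slide": [0.025, -0.004, -0.032], "rotation": [0, 0, 0], "grip": -1}]}}

```text
time: 3.72
eef_pos: [0.5507, -0.0885, 0.1627]
ee_rot: [-0.691, 0.706, 0.025, 0.154]
wrist_force: [-3.3, -1.1, 11.0]
width: 0.0001
```

```bash
cat > kin.py <<'E'
from h import *
from scipy.optimize import least_squares
D=[((.480685,1.59674,1.06507),np.hypot(.2385,.6043),.2308),((.0805,1.75924,1.3018),np.hypot(.4647,.0733),.3913)]
E
python3 - <<'E'
from plan import *
s=robot.state();print(s['joints'],s['time'],s['wrist_force'],s['eef_pos'])
grab('side','d4')
s=robot.state();print(s['joints'].round(3),s['eef_pos'])
R=tool(-.183,np.radians(15),-.183)
for a in(40,33,30):
  print(a);to(face(.19,0,.0,np.radians(a)),R)
crop('d4',225,60,250,230,3,'d4c')
E
```

```text
[-0.22193474  0.3375551   2.09372055  0.02776042  0.45587684 -0.06063651] 3.7167 [-3.32257595 -1.10517844 10.97141359] [ 0.55066686 -0.08854076  0.16266861]
[-0.222  0.339  2.096  0.028  0.451 -0.061] [ 0.55092752 -0.08852872  0.16150725]
40
pos [ 0.5509 -0.0885  0.1615] dpos/0.2 [ 0.012  0.006 -0.047] rot/(pi/2) [-0.0025 -0.003   0.0008] rows rot 0.05007269110467245 rows lin 0.2337619593927916
33
pos [ 0.5509 -0.0885  0.1615] dpos/0.2 [ 0.08  -0.007 -0.14 ] rot/(pi/2) [-0.0025 -0.003   0.0008] rows rot 0.05007269110467245 rows lin 0.7743846496432101
30
pos [ 0.5509 -0.0885  0.1615] dpos/0.2 [ 0.105 -0.012 -0.183] rot/(pi/2) [-0.0025 -0.003   0.0008] rows rot 0.05007269110467245 rows lin 1.0126262114697064
```

View pics/d4c.png

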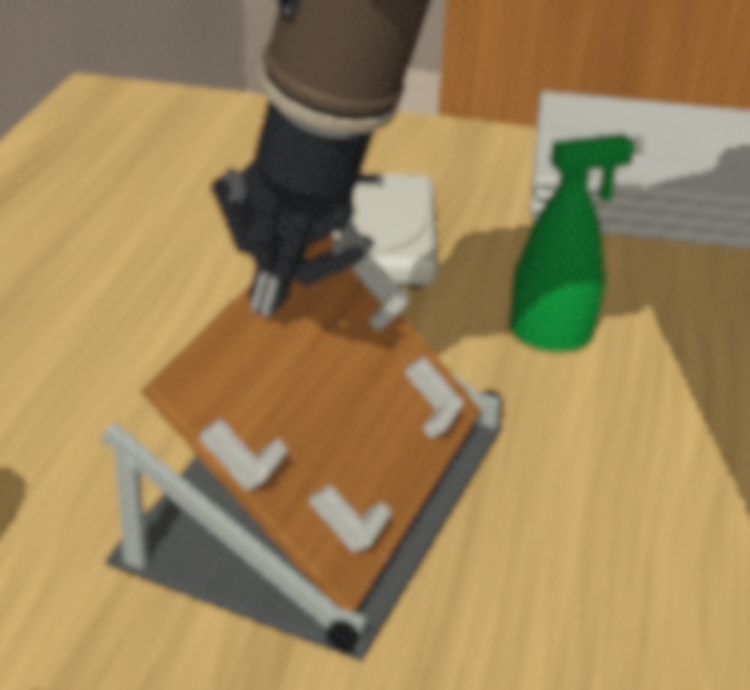

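```bash
cat >> plan.py <<'E'
def ang(fn,uv,y=.135,n=0):
    d=load(fn); A=np.radians(np.arange(20,65,.1)); 
    X=proj(d,np.array([face(.215,y,n,a) for a in A])); e=np.linalg.norm(X-np.array(uv),axis=1); i=e.argmin(); return np.degrees(A[i]),e[i]
E
python3 - <<'E'
from plan import *
print(ang('d4',(150.5/3-.5+225+1,388.5/3-.5+60)))
d=load('d4')
for a in(30,35,40,43,45): print(a,(proj(d,face(.215,.135,0,np.radians(a)))[0]+.5-[225,60])*3)
E
```

```text
(np.float64(42.40000000000032), np.float64(0.9174569039625312))
30 [121.31811793 419.24061069]
35 [132.10104955 405.03344878]
40 [144.97102367 392.0332377 ]
43 [153.69133246 384.87971506]
45 [159.91754834 380.40179905]
```

{"method": "apply_moves", "body": {"moves": [{"slide": [0.015, -0.003, -0.02], "rotation": [0, 0, 0], "grip": -1}, {"slide": [0.015, -0.003, -0.02], "rotation": [0, 0, 0], "grip": -1}, {"slide": [0.015, -0.003, -0.021], "rotation": [0, 0, 0], "grip": -1}, {"slide": [0.015, -0.003, -0.021], "rotation": [0, 0, 0], "grip": -1}, {"slide": [0.014, -0.003, -0.021], "rotation": [0, 0, 0], "grip": -1}, {"slide": [0.014, -0.003, -0.021], "rotation": [0, 0, 0], "grip": -1}, {"slide": [0, 0, 0], "rotation": [0, 0, 0], "grip": -1}]}}

```text
time: 4.35
eef_pos: [0.5676, -0.0918, 0.1372]
ee_rot: [-0.691, 0.706, 0.026, 0.155]
wrist_force: [0.6, 0.8, 1.4]
width: -0.0
```

Run:
```python
from plan import *
s=robot.state();print(s['joints'].round(3),s['time'],s['wrist_force'],s['eef_pos'])
grab('side','d5');grab('scene','s5')
crop('d5',245,120,150,160,5,'d5c');crop('s5',255,125,160,120,5,'s5c')
d=load('d5');s=load('s5')
for a in(28,30,32,34,36): print(a,(proj(d,face(.215,.135,0,np.radians(a)))[0]+.5-[245,120])*5,(proj(s,face(.215,.135,-.012,np.radians(a)))[0]+.5-[255,125])*5,(proj(s,face(.215,.135,0,np.radians(a)))[0]+.5-[255,125])*5)
```

```text
[-0.221  0.399  2.081  0.032  0.404 -0.064] 4.35 [0.61145123 0.84660525 1.42047942] [ 0.56762404 -0.09180722  0.13724971]
28 [ 95.97978865 408.7094363 ] [563.32461491 441.86978682] [569.16977799 420.9676647 ]
30 [102.19686321 398.73435115] [566.8241934  429.05120512] [572.92848258 407.66169875]
32 [108.9683733  389.03862583] [570.49164435 415.9057448 ] [576.84571653 394.0661725 ]
34 [116.29588029 379.63911189] [574.32153477 402.45587378] [580.91514964 380.20559089]
36 [124.18019192 370.55283215] [578.30785893 388.72539095] [585.12989999 366.10567156]
```

View pics/d5c.png

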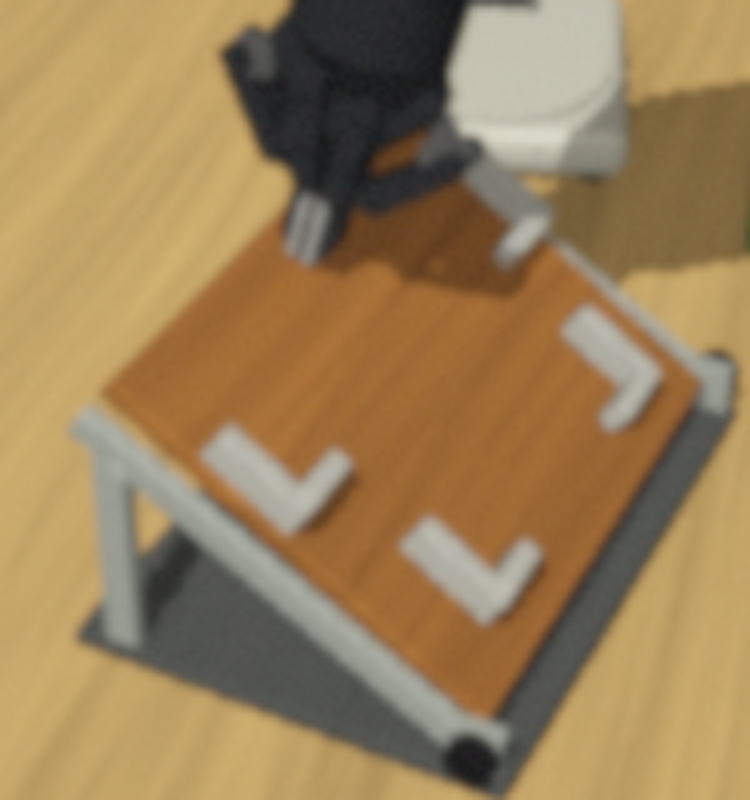

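View pics/s5c.png

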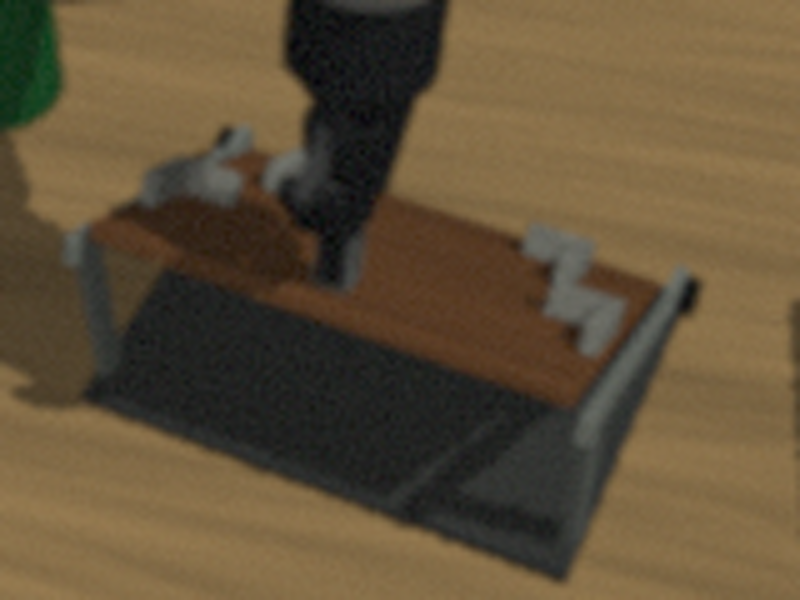

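{"method": "apply_moves", "body": {"moves": [{"slide": [0.008, -0.001, -0.013], "rotation": [0, 0, 0], "grip": -1}, {"slide": [0.008, -0.001, -0.012], "rotation": [0, 0, 0], "grip": -1}, {"slide": [0, 0, 0], "rotation": [0, 0, 0], "grip": -1}, {"slide": [-0.05, 0, 0.08], "rotation": [0, 0, 0], "grip": -1}, {"slide": [-0.1, 0, 0.15], "rotation": [0, 0, 0], "grip": -1}, {"slide": [-0.1, 0, 0.17], "rotation": [-0.003, -0.026, 0], "grip": -1}, {"slide": [0, 0.02, 0.2], "rotation": [0.006, 0.032, 0], "grip": -1}, {"slide": [0, 0.02, 0.2], "rotation": [0.006, 0.032, 0], "grip": -1}, {"slide": [0, 0.1, 0.15], "rotation": [0.006, 0.032, 0], "grip": 1}]}}

```text
time: 5.2
eef_pos: [0.5182, -0.0652, 0.3248]
ee_rot: [-0.699, 0.705, -0.015, 0.117]
wrist_force: [2.9, -0.4, 1.0]
width: 0.011
```

Run:
```python
from plan import *
s=robot.state();print(s['joints'].round(3),s['time'],s['wrist_force'],s['eef_pos'])
grab('side','d6');grab('scene','s6');grab('wrist','w6')
crop('d6',245,120,150,160,5,'d6c');crop('s6',255,125,160,120,5,'s6c')
```

```text
[-0.187  0.13   1.875  0.006  0.991 -0.002] 5.2 [ 2.92530092 -0.44823401  0.95932516] [ 0.51823296 -0.06519995  0.32479651]
```

View pics/d6c.png

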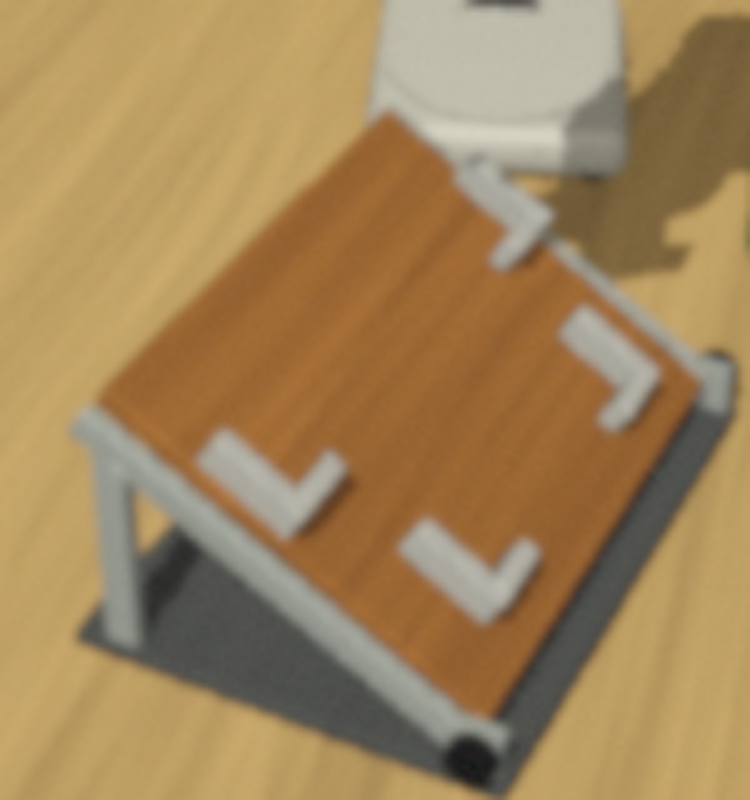

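View pics/s6c.png

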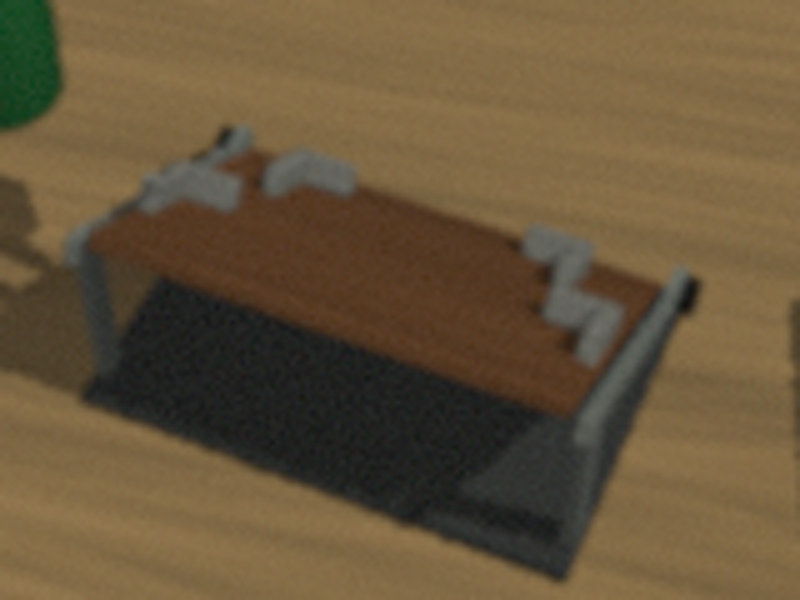

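View pics/w6.png

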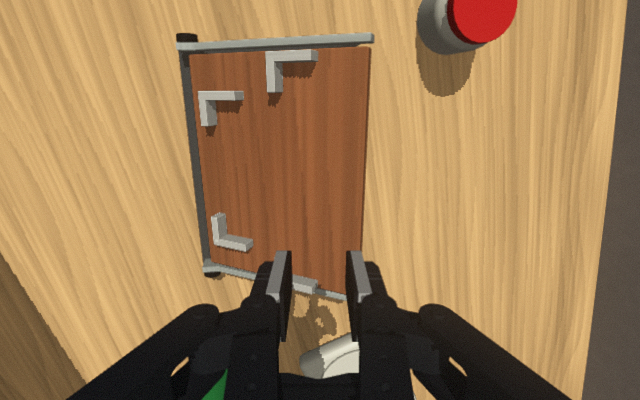

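```bash
cat > fit2.py <<'E'
from fit import *
d6=load('d6');s6=load('s6')
c6=lambda U,V:[(U+.5)/5-.5+245,(V+.5)/5-.5+120]
n0=len(obs)
obs2=[(d6,c6(100,398),lambda t:face(.215,.135,0,t)),(d6,c6(388,108),lambda t:face(.215,-.135,0,t)),(d6,c6(487,715),lambda t:face(0,.135,0,t)),(d6,c6(702,378),lambda t:face(0,-.135,0,t)),(s6,cs(574,415),lambda t:face(.215,.135,-.012,t))]
def res2(p): return np.concatenate([res(p[:4])]+[proj(c,W(p,f(p[4])))[0]-np.array(uv) for c,uv,f in obs2])
r=least_squares(res2,[.5,-.08,-.18,1.04,.53],loss='soft_l1'); print(r.x,np.degrees(r.x[3:])); print(res2(r.x).reshape(-1,2).round(1).tolist())
np.save('rack.npy',[*r.x[:3],r.x[4]])
w=load('w6')
for n,P in(('top+',face(.215,.135,0,r.x[4])),('bot+',face(0,.135,0,r.x[4])),('cap+',[-.095,.158,.03]),('cap-',[-.095,-.158,.03])): print(n,proj(w,W(r.x,P)))
E
python3 fit2.py
```

```text
[ 0.50474929 -0.07791999 -0.17987169  1.04815191  0.55084113] [60.05468084 31.56087168]
[[0.4, 0.6], [-3.1, 0.5], [0.3, -1.1], [0.2, 1.2], [-1.4, 1.2], [1.8, -0.4], [-0.2, -0.2], [-0.2, 0.9], [0.2, -0.5], [-0.7, -0.7], [0.8, 0.2], [-0.8, 0.1], [0.9, -1.4], [-0.4, -0.2], [1.4, 1.6], [0.7, 0.4], [-0.7, 1.0]]
top+ [[365.62045421  47.34097919]]
bot+ [[185.33384372  57.15887302]]
cap+ [[182.83357995  35.51288415]]
cap- [[211.89170436 278.01364666]]
```

Run:
```python
from plan import *
to([.515,.196,.2],tool(.14-np.pi/2,0,0))
to(robot.state()['eef_pos'],tool(-.18,0,0))
print(robot.state()['time'])
```

```text
pos [ 0.5206 -0.0633  0.3237] dpos/0.2 [-0.028  1.296 -0.618] rot/(pi/2) [ 0.0704  0.0734 -0.792 ] rows rot 10.036549394529194 rows lin 6.889785591658994
pos [ 0.5206 -0.0633  0.3237] dpos/0.2 [0. 0. 0.] rot/(pi/2) [0.0132 0.0943 0.0028] rows rot 1.1975169274893092 rows lin 0.0
5.35
```

{"method": "apply_moves", "body": {"moves": [{"slide": [-0.002, 0.12, 0], "rotation": [0.0064, 0.0067, -0.072], "grip": 1}, {"slide": [-0.002, 0.12, 0], "rotation": [0.0064, 0.0067, -0.072], "grip": 1}, {"slide": [-0.002, 0.12, -0.04], "rotation": [0.0064, 0.0067, -0.072], "grip": 1}, {"slide": [-0.002, 0.12, -0.04], "rotation": [0.0064, 0.0067, -0.072], "grip": 1}, {"slide": [-0.002, 0.12, -0.06], "rotation": [0.0064, 0.0067, -0.072], "grip": 1}, {"slide": [-0.002, 0.12, -0.06], "rotation": [0.0064, 0.0067, -0.072], "grip": 1}, {"slide": [-0.002, 0.12, -0.08], "rotation": [0.0064, 0.0067, -0.072], "grip": 1}, {"slide": [-0.002, 0.12, -0.08], "rotation": [0.0064, 0.0067, -0.072], "grip": 1}, {"slide": [-0.002, 0.12, -0.08], "rotation": [0.0064, 0.0067, -0.072], "grip": 1}, {"slide": [-0.002, 0.12, -0.08], "rotation": [0.0064, 0.0067, -0.072], "grip": 1}, {"slide": [-0.002, 0.096, -0.08], "rotation": [0.0064, 0.0067, -0.072], "grip": 1}, {"slide": [0, 0, 0], "rotation": [0, 0, 0], "grip": 1}, {"slide": [0, 0, 0], "rotation": [0, 0, 0], "grip": 1}]}}

```text
time: 6.43
eef_pos: [0.5132, 0.1952, 0.1986]
ee_rot: [-0.534, 0.535, -0.465, 0.461]
wrist_force: [-0.7, -0.1, 0.2]
width: 0.0855
```

Run:
```python
from plan import *
grab('wrist','w7')
print(robot.state()['joints'].round(3),robot.state()['time'])
to([.515,.196,.2],tool(.14-np.pi/2,0,0))
```

```text
[0.305 0.377 1.862 0.005 0.904 1.729] 6.4833
pos [0.5137 0.1948 0.1996] dpos/0.2 [0.007 0.006 0.002] rot/(pi/2) [-0.0019 -0.0015 -0.0025] rows rot 0.044138137361904056 rows lin 0.045102535375541326
```

View pics/w7.png

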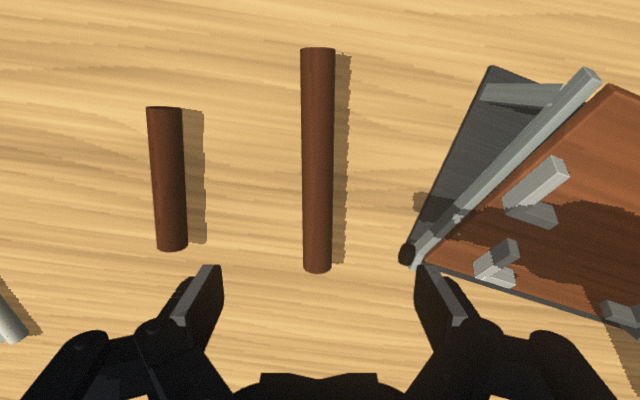

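Run:
```python
from plan import *
d=load('w7')
for n,A in(('long',[(317.5,48),(317.5,271)]),('short',[(164,107),(172,250)])):
  for z in (.016,.032):
    Q=[onz(d,u,z) for u in A]; print(n,z,Q[0].round(4),Q[1].round(4),((Q[0]+Q[1])/2).round(4),np.linalg.norm(Q[0]-Q[1]),np.arctan2(*(Q[0]-Q[1])[[1,0]]))
# overlay predicted model of pins
for c,yaw,L in(((.515,.196),.14,.22),((.482,.3433),.064,.145)):
  for s in(-1,1):
    for zz in(0,.032): print(proj(d,[c[0]+s*L/2*np.cos(yaw),c[1]+s*L/2*np.sin(yaw),zz])[0].round(1),end=' ')
  print()
```

```text
long 0.016 [0.6267 0.2129 0.016 ] [0.4028 0.1809 0.016 ] [0.5148 0.1969 0.016 ] 0.22615582189645259 0.14202876306929932
long 0.032 [0.6252 0.2126 0.032 ] [0.4124 0.1821 0.032 ] [0.5188 0.1974 0.032 ] 0.21503436623186586 0.1420287630692993
short 0.016 [0.556  0.3489 0.016 ] [0.4054 0.3409 0.016 ] [0.4807 0.3449 0.016 ] 0.15079824104706133 0.05263948644993495
short 0.032 [0.558  0.3419 0.032 ] [0.4148 0.3343 0.032 ] [0.4864 0.3381 0.032 ] 0.14338257543191552 0.05263948644993466
[318.2 261.2] [318.1 276.3] [318.8  53.2] [318.7  49.9] 
[179.9 240.3] [167.8 253.9] [172.  107.8] [157.2 110.2]
```

{"method": "apply_moves", "body": {"moves": [{"slide": [0.011, 0.008, -0.15], "rotation": [-0.0019, -0.0015, -0.0015], "grip": 1}, {"slide": [0, 0, -0.15], "rotation": [0, 0, 0], "grip": 1}, {"slide": [0, 0, -0.15], "rotation": [0, 0, 0], "grip": 1}, {"slide": [0, 0, -0.15], "rotation": [0, 0, 0], "grip": 1}, {"slide": [0, 0, -0.15], "rotation": [0, 0, 0], "grip": 1}, {"slide": [0, 0, -0.13], "rotation": [0, 0, 0], "grip": 1}, {"slide": [0, 0, -0.07], "rotation": [0, 0, 0], "grip": 1}, {"slide": [0, 0, -0.03], "rotation": [0, 0, 0], "grip": 1}, {"slide": [0, 0, 0], "rotation": [0, 0, 0], "grip": 1}]}}

```text
time: 7.23
eef_pos: [0.5161, 0.196, 0.0039]
ee_rot: [0.534, -0.533, 0.464, -0.464]
wrist_force: [-0.2, -0.2, 0.4]
width: 0.0855
```

Run:
```python
from plan import *
grab('wrist','w8')
s=robot.state();print(s['joints'].round(3),s['time'],s['eef_pos'],s['wrist_force'])
grab('side','d8')
```

```text
[3.080e-01 6.720e-01 1.982e+00 1.000e-03 4.860e-01 1.738e+00] 7.2833 [0.51669158 0.19629228 0.0048975 ] [0.64612446 0.1788283  0.40853822]
```

View pics/w8.png

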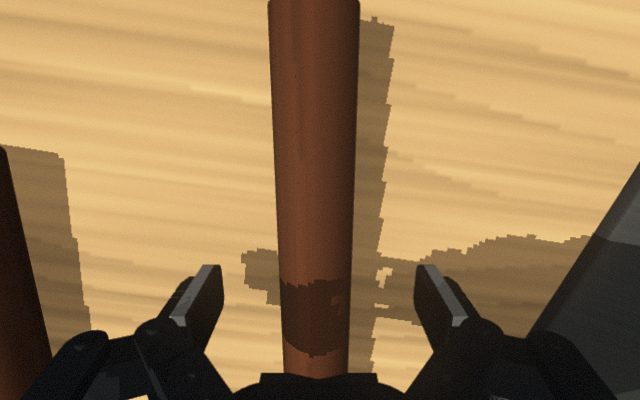

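View pics/d8.png

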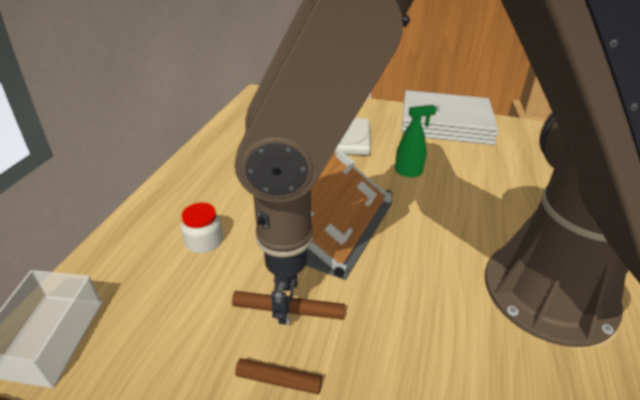

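{"method": "apply_moves", "body": {"moves": [{"slide": [0, 0, -0.009], "rotation": [0, 0, 0], "grip": 1}, {"slide": [0, 0, 0], "rotation": [0, 0, 0], "grip": -0.3}, {"slide": [0, 0, 0], "rotation": [0, 0, 0], "grip": -0.6}, {"slide": [0, 0, 0], "rotation": [0, 0, 0], "grip": -0.6}, {"slide": [0, 0, 0], "rotation": [0, 0, 0], "grip": -0.6}, {"slide": [0, 0, 0], "rotation": [0, 0, 0], "grip": -0.6}, {"slide": [0, 0, 0], "rotation": [0, 0, 0], "grip": -0.6}, {"slide": [0, 0, 0], "rotation": [0, 0, 0], "grip": -0.6}], "squeeze": 50}}

```text
time: 8.0
eef_pos: [0.5166, 0.197, 0.0033]
ee_rot: [0.534, -0.533, 0.464, -0.464]
wrist_force: [-1.9, -0.3, 9.8]
width: 0.0308
```

Run:
```python
from plan import *
grab('wrist','w9')
s=robot.state();print(s['joints'].round(3),s['time'],s['eef_pos'],s['wrist_force'],s['width'])
```

```text
[3.090e-01 6.740e-01 1.983e+00 1.000e-03 4.820e-01 1.739e+00] 8.05 [0.51661516 0.19699844 0.00327664] [-1.40526272 -1.77882698  9.15504951] 0.030422966531589764
```

View pics/w9.png

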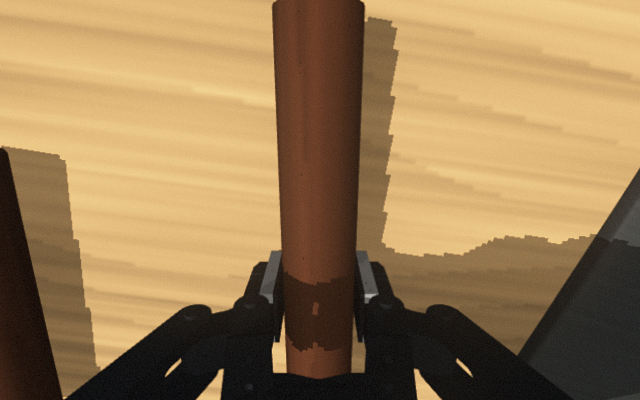

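```bash
cat > kin.py <<'E'
import numpy as np
from scipy.optimize import least_squares, fsolve
D=[((.480685,1.59674,1.06507),np.hypot(.2385,.6043),.2308),((.0805,1.75924,1.3018),np.hypot(.4647,.0733),.3913),((.377,1.862,.904),np.hypot(.5137,.1948),.1996),((.674,1.983,.482),np.hypot(.5166,.197),.0033),((.399,2.081,.404),np.hypot(.5676,.0918),.1373)]
def fk(k,q):
    h,L1,L2,Lt,r0=k; a=q[0];b=a+q[1];c=b+q[2]
    return np.array([r0+L1*np.sin(a)+L2*np.sin(b)+Lt*np.sin(c), h+L1*np.cos(a)+L2*np.cos(b)+Lt*np.cos(c)])
r=least_squares(lambda k:np.concatenate([fk(k,q)-[R,z] for q,R,z in D]),[.16,.41,.37,.3,0])
k=r.x
def ik(R,z,tilt,g=(.5,2,.4)):
    q=fsolve(lambda q:np.append(fk(k,q)-[R,z],q.sum()-(np.pi-tilt)),g); return q
if __name__=='__main__':
    print(k,np.abs(r.fun).max())
    for R,z in((.53,.1),(.53,.15),(.45,.055),(.45,.1),(.46,.055),(.45,.15),(.45,.2)):
        print(R,z,[(t,ik(R,z,np.radians(t)).round(2).tolist()) for t in(-10,0,10,15,20)])
E
python3 kin.py
```

```text
[0.29367583 0.55373415 0.43553331 0.33839354 0.00657455] 0.006529586264777065
0.53 0.1 [(-10, [0.56, 1.86, 0.89]), (0, [0.48, 2.0, 0.66]), (10, [0.42, 2.14, 0.4]), (15, [0.4, 2.21, 0.27]), (20, [0.39, 2.28, 0.12])]
0.53 0.15 [(-10, [0.5, 1.83, 0.99]), (0, [0.41, 1.96, 0.77]), (10, [0.34, 2.1, 0.53]), (15, [0.31, 2.17, 0.4]), (20, [0.29, 2.24, 0.26])]
0.45 0.055 [(-10, [0.55, 2.08, 0.69]), (0, [0.48, 2.22, 0.45]), (10, [0.43, 2.35, 0.18]), (15, [0.42, 2.42, 0.04]), (20, [0.43, 2.49, -0.12])]
0.45 0.1 [(-10, [0.47, 2.06, 0.79]), (0, [0.39, 2.19, 0.57]), (10, [0.33, 2.32, 0.32]), (15, [0.31, 2.39, 0.18]), (20, [0.3, 2.46, 0.03])]
0.46 0.055 [(-10, [0.56, 2.06, 0.7]), (0, [0.49, 2.19, 0.46]), (10, [0.44, 2.33, 0.2]), (15, [0.43, 2.4, 0.05]), (20, [0.44, 2.46, -0.11])]
0.45 0.15 [(-10, [0.39, 2.02, 0.91]), (0, [0.3, 2.14, 0.7]), (10, [0.23, 2.28, 0.46]), (15, [0.2, 2.34, 0.34]), (20, [0.18, 2.41, 0.2])]
0.45 0.2 [(-10, [0.32, 1.97, 1.03]), (0, [0.22, 2.09, 0.83]), (10, [0.14, 2.22, 0.61]), (15, [0.1, 2.28, 0.49]), (20, [0.07, 2.35, 0.37])]
```

{"method": "apply_moves", "body": {"moves": [{"slide": [0, 0, 0.1], "rotation": [0, 0, 0], "grip": -0.6}, {"slide": [0, 0, 0.2], "rotation": [0, 0, 0], "grip": -0.6}, {"slide": [0, 0, 0.2], "rotation": [0, 0, 0], "grip": -0.6}, {"slide": [0, 0, 0.2], "rotation": [0, 0, 0], "grip": -0.6}, {"slide": [0, 0, 0.2], "rotation": [0, 0, 0], "grip": -0.6}, {"slide": [0, 0, 0.2], "rotation": [0, 0, 0], "grip": -0.6}, {"slide": [0, 0, 0.1], "rotation": [0, 0, 0], "grip": -0.6}, {"slide": [0, 0, 0], "rotation": [0, 0, 0], "grip": -0.6}]}}

```text
time: 8.72
eef_pos: [0.5187, 0.1977, 0.2479]
ee_rot: [0.537, -0.531, 0.462, -0.466]
wrist_force: [0.9, 0.5, -1.6]
width: 0.0306
```

```bash
cat >> plan.py <<'E'
def place(u,y,n,tilt,back,th=None):
    R=tool(p[2],np.radians(tilt),p[2]); th=p[3] if th is None else th
    pin=face(u,y,n,th); t=pin+back*R[:,1]; print('tcp',t.round(4)); to(t,R); return t
E
python3 - <<'E'
from plan import *
print(p)
s=robot.state();print(s['eef_pos'],s['width'],s['wrist_force'])
place(.141,0,.1,15,.0127)
E
```

```text
[ 0.50474929 -0.07791999 -0.17987169  0.55084113]
[0.51865973 0.19768784 0.24785157] 0.03056918531069487 [ 0.94390316  0.53070013 -1.56346041]
tcp [ 0.4812 -0.0736  0.1767]
pos [0.5187 0.1977 0.2479] dpos/0.2 [-0.187 -1.357 -0.356] rot/(pi/2) [-0.134  -0.1196  0.7911] rows rot 10.19669023022525 rows lin 6.786111617226256
```

{"method": "apply_moves", "body": {"moves": [{"slide": [-0.016, -0.113, 0], "rotation": [-0.0112, -0.01, 0.0659], "grip": -0.6}, {"slide": [-0.016, -0.113, 0], "rotation": [-0.0112, -0.01, 0.0659], "grip": -0.6}, {"slide": [-0.016, -0.113, 0], "rotation": [-0.0112, -0.01, 0.0659], "grip": -0.6}, {"slide": [-0.016, -0.113, 0], "rotation": [-0.0112, -0.01, 0.0659], "grip": -0.6}, {"slide": [-0.016, -0.113, 0], "rotation": [-0.0112, -0.01, 0.0659], "grip": -0.6}, {"slide": [-0.016, -0.113, 0], "rotation": [-0.0112, -0.01, 0.0659], "grip": -0.6}, {"slide": [-0.016, -0.113, 0], "rotation": [-0.0112, -0.01, 0.0659], "grip": -0.6}, {"slide": [-0.016, -0.113, 0], "rotation": [-0.0112, -0.01, 0.0659], "grip": -0.6}, {"slide": [-0.016, -0.113, -0.06], "rotation": [-0.0112, -0.01, 0.0659], "grip": -0.6}, {"slide": [-0.016, -0.113, -0.08], "rotation": [-0.0112, -0.01, 0.0659], "grip": -0.6}, {"slide": [-0.016, -0.113, -0.1], "rotation": [-0.0112, -0.01, 0.0659], "grip": -0.6}, {"slide": [-0.016, -0.113, -0.1], "rotation": [-0.0112, -0.01, 0.0659], "grip": -0.6}, {"slide": [0, 0, 0], "rotation": [0, 0, 0], "grip": -0.6}, {"slide": [0, 0, 0], "rotation": [0, 0, 0], "grip": -0.6}, {"slide": [0, 0, 0], "rotation": [0, 0, 0], "grip": -0.6}]}}

```text
time: 9.97
eef_pos: [0.4792, -0.0671, 0.1804]
ee_rot: [-0.687, 0.707, 0.015, 0.165]
wrist_force: [0.5, -0.8, -1.2]
width: 0.0305
```

Run:
```python
from plan import *
d=grab('wrist','w10');s=robot.state();print(s['joints'].round(3),s['time'],s['eef_pos'],s['wrist_force'],s['width'])
place(.146,0,.021,15,.0127)
grab('side','d10'); grab('scene','s10')
for n,P in(('top+',face(.215,.135,0,p[3])),('top-',face(.215,-.135,0,p[3])),('bot+',face(0,.135,0,p[3])),('bot-',face(0,-.135,0,p[3])),('cap+',Wp([-.095,.158,.03])),('cap-',Wp([-.095,-.158,.03]))): print(n,proj(d,P)[0].round(1))
crop('d10',215,60,220,220,3,'d10c')
```

```text
[-0.197  0.214  2.226 -0.013  0.444  0.029] 10.0167 [ 0.47971259 -0.06679954  0.18083076] [-0.13155938  0.19838389 -0.27166823] 0.03016230988712085
tcp [ 0.5261 -0.0818  0.112 ]
pos [ 0.4797 -0.0668  0.1808] dpos/0.2 [ 0.232 -0.075 -0.344] rot/(pi/2) [ 0.0002 -0.0027  0.0221] rows rot 0.27927889866479566 rows lin 2.0218640428069534
top+ [495.2 -10.8]
top- [449.1 373.1]
bot+ [167.2  22.8]
bot- [217.1 327.6]
cap+ [161.5 -13.2]
cap- [220.2 346. ]
```

View pics/w10.png

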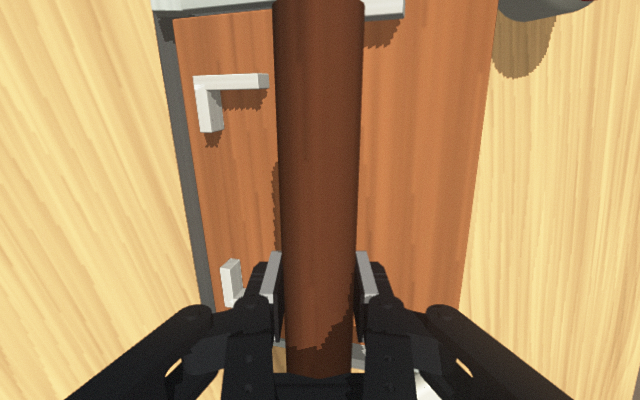

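View pics/d10c.png

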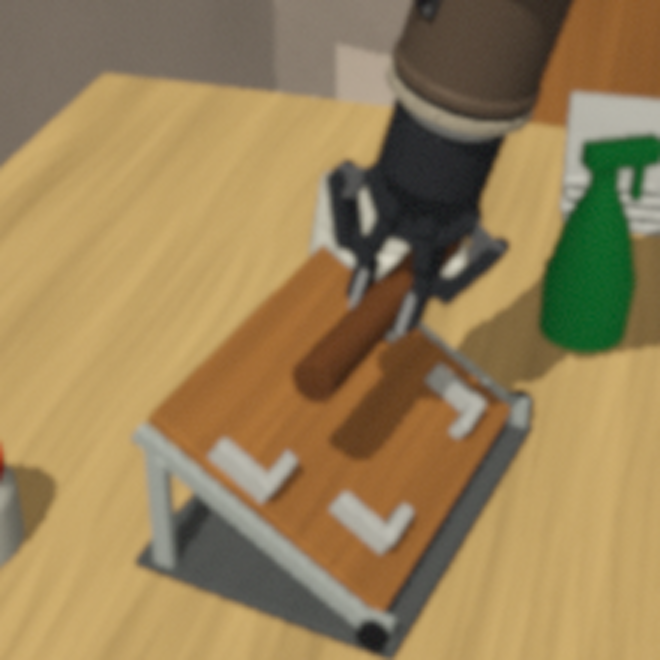

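Run:
```python
from plan import *
d=load('w10')
for a in (29,31.56,33):
  print(a,[proj(d,face(u,y,.018,np.radians(a)))[0].round(1).tolist() for u,y in((.025,.095),(.025,.056),(.035,.056),(.025,-.095),(.025,-.056))], proj(d,face(0,.135,0,np.radians(a)))[0],proj(d,face(.215,.05,0,np.radians(a)))[0])
crop('w10',150,0,350,330,2,'w10c')
d=load('w6')
print([proj(d,face(u,y,.018,p[3]))[0].round(1).tolist() for u,y in((.025,.095),(.025,.056),(.035,.056),(.025,-.095),(.025,-.056),(.115,.1325))])
```

```text
29 [[191.0, 79.7], [199.4, 136.0], [211.5, 136.1], [225.6, 308.5], [219.6, 269.9]] [167.16917523  22.83903984] [475.02610648 142.03287614]
31.56 [[189.1, 79.8], [197.5, 136.3], [209.3, 136.4], [224.1, 309.2], [218.1, 270.5]] [167.16917523  22.83903984] [477.43361222 144.70131442]
33 [[187.9, 79.8], [196.4, 136.4], [208.1, 136.6], [223.3, 309.5], [217.2, 270.8]] [167.16917523  22.83903984] [478.54221641 146.29615038]
[[195.2, 93.3], [199.2, 128.5], [206.0, 128.8], [212.9, 246.5], [209.6, 218.5], [262.1, 53.4]]
```

View pics/w10c.png

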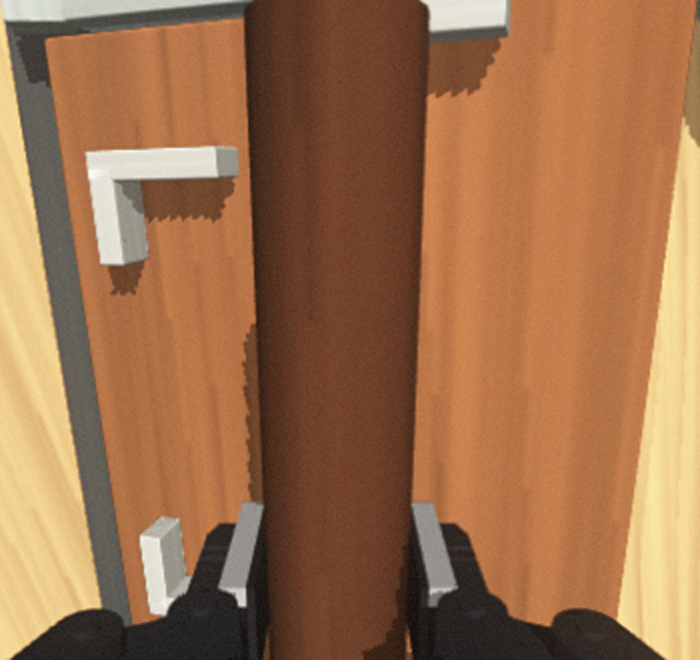

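Run:
```python
from plan import *
from scipy.optimize import least_squares
import plan
d=load('w10'); p0=p.copy()
O=[((.025,.095,.018),(193,76)),((.025,-.056,.018),(221,268.5)),((.025,.056,.018),(199.5,132)),((0,.135,0),(173.5,20)),((0,0,0),(201,184)),]
E=[((494,75)),((477.5,215)),((462,300))]
def res(q):
    plan.p=np.array([p0[0]+q[0],p0[1]+q[1],p0[2]+q[2],q[3]])
    r=[proj(d,plan.face(*k,q[3]))[0]-np.array(v) for k,v in O[:4]]
    out=list(np.ravel(r))
    a,b=proj(d,[plan.face(.215,.12,0,q[3]),plan.face(.215,-.12,0,q[3])]); n=np.array([b[1]-a[1],a[0]-b[0]])/np.linalg.norm(b-a)
    out+=[n@(np.array(e)-a) for e in E]
    out+=[(q[3]-p0[3])/np.radians(1.0), q[2]/.01]
    return np.array(out)
r=least_squares(res,[0,0,0,p0[3]],loss='soft_l1'); print(r.x,np.degrees(r.x[3])); print(res(r.x).round(1)); print(res([0,0,0,p0[3]]).round(1))
```

```text
[ 0.0040918   0.0010908  -0.00494173  0.59317359] 33.986343211415345
[ 0.2  0.2 -0.4 -0.5  1.7  1.  -0.3 -0.6  0.3  2.3 -1.9  2.4 -0.5]
[-3.9  3.8 -2.9  2.  -2.   4.3 -6.3  2.8  8.8  9.2  4.   0.   0. ]
```

Run:
```python
from plan import *
d=load('d6');s=load('s6');w=load('w6')
f=lambda d,X,o:((proj(d,X)[0]+.5-o)*5).round(0).tolist()
for u in(.1,.2,.215,.23):
  print(u,'bar in/out',f(d,face(u,.138,0,np.pi/6),[245,120]),f(d,face(u,.148,0,np.pi/6),[245,120]),'board 30/32/34',[f(d,face(u,.135,0,np.radians(a)),[245,120]) for a in(30,32,34)])
crop('d6',250,180,80,60,10,'d6z'); crop('s6',345,175,60,45,12,'s6z'); crop('w6',160,20,230,140,3,'w6z')
```

```text
0.1 bar in/out [307.0, 577.0] [296.0, 591.0] board 30/32/34 [[311.0, 573.0], [315.0, 569.0], [319.0, 565.0]]
0.2 bar in/out [124.0, 426.0] [111.0, 439.0] board 30/32/34 [[127.0, 422.0], [134.0, 413.0], [141.0, 404.0]]
0.215 bar in/out [96.0, 403.0] [83.0, 416.0] board 30/32/34 [[100.0, 399.0], [107.0, 390.0], [114.0, 380.0]]
0.23 bar in/out [69.0, 381.0] [56.0, 393.0] board 30/32/34 [[73.0, 377.0], [80.0, 366.0], [87.0, 356.0]]
```

View pics/d6z.png

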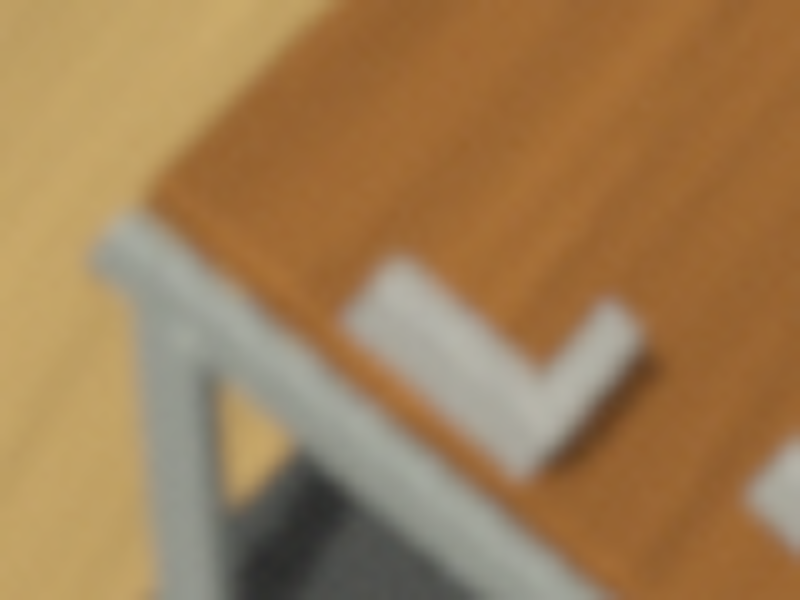

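View pics/w6z.png

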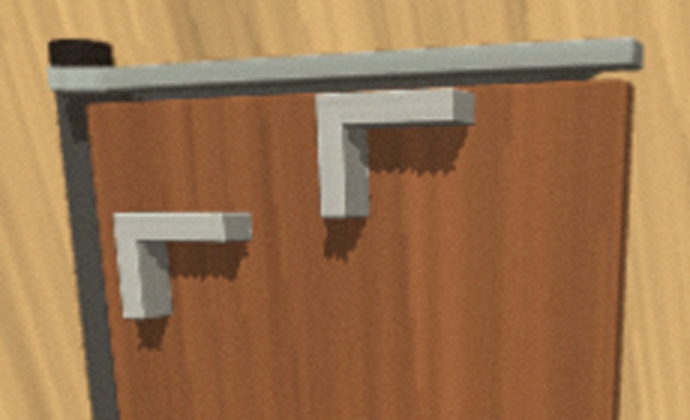

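View pics/s6z.png

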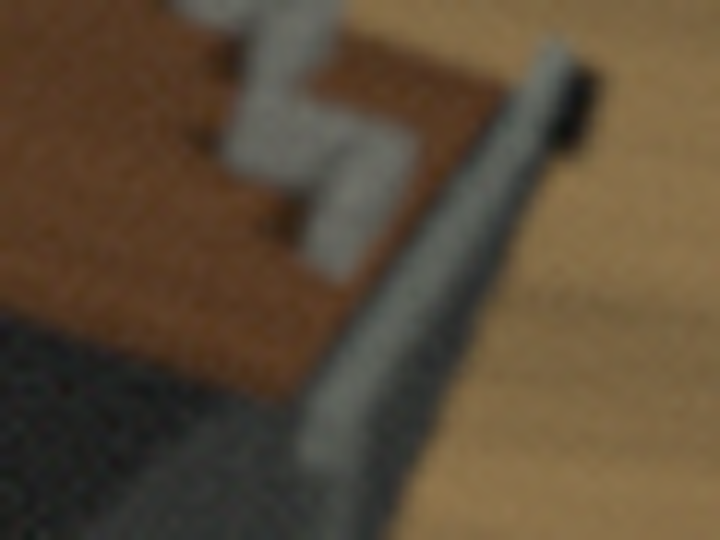

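Run:
```python
from plan import *
p[3]=np.radians(31); p[0]+=.003;p[1]+=.001; np.save('rack.npy',p)
place(.147,0,.045,15,.0127)
place(.147,0,.024,15,.0127)
```

```text
tcp [ 0.5187 -0.0789  0.132 ]
pos [ 0.4799 -0.0665  0.1811] dpos/0.2 [ 0.194 -0.062 -0.245] rot/(pi/2) [ 0.0004 -0.0023  0.0211] rows rot 0.2662719532984934 rows lin 1.528432178371128
tcp [ 0.5293 -0.0808  0.114 ]
pos [ 0.4799 -0.0665  0.1811] dpos/0.2 [ 0.247 -0.072 -0.335] rot/(pi/2) [ 0.0004 -0.0023  0.0211] rows rot 0.2662719532984934 rows lin 2.026635781237061
```

{"method": "apply_moves", "body": {"moves": [{"slide": [0.05, -0.016, -0.061], "rotation": [0, -0.0006, 0.0053], "grip": -0.6}, {"slide": [0.05, -0.016, -0.061], "rotation": [0, -0.0006, 0.0053], "grip": -0.6}, {"slide": [0.05, -0.016, -0.061], "rotation": [0, -0.0006, 0.0053], "grip": -0.6}, {"slide": [0.044, -0.014, -0.062], "rotation": [0, -0.0006, 0.0053], "grip": -0.6}, {"slide": [0.027, -0.005, -0.045], "rotation": [0, 0, 0], "grip": -0.6}, {"slide": [0.013, -0.002, -0.022], "rotation": [0, 0, 0], "grip": -0.6}, {"slide": [0, 0, 0], "rotation": [0, 0, 0], "grip": -0.6}, {"slide": [0, 0, 0], "rotation": [0, 0, 0], "grip": -0.6}]}}

```text
time: 10.78
eef_pos: [0.5259, -0.0805, 0.1183]
ee_rot: [-0.69, 0.707, 0.029, 0.154]
wrist_force: [0.2, 0.3, -1.0]
width: 0.0305
```

Run:
```python
from plan import *
d=grab('wrist','w11');s=robot.state();print(s['joints'].round(3),s['time'],s['eef_pos'],s['wrist_force'],s['width'])
place(.147,0,.024,15,.0127)
grab('side','d11'); grab('scene','s11')
crop('d11',245,120,150,160,5,'d11c');crop('s11',255,125,160,120,5,'s11c')
```

```text
[-0.215  0.385  2.191  0.028  0.304 -0.062] 10.8333 [ 0.52592262 -0.0806136   0.11857875] [-0.3516443   0.20795222 -0.53499533] 0.030440407545493563
tcp [ 0.5293 -0.0808  0.114 ]
pos [ 0.5259 -0.0806  0.1186] dpos/0.2 [ 0.017 -0.001 -0.023] rot/(pi/2) [ 0.0004 -0.0004 -0.0004] rows rot 0.008981395649692324 rows lin 0.1366163734144887
```

View pics/w11.png

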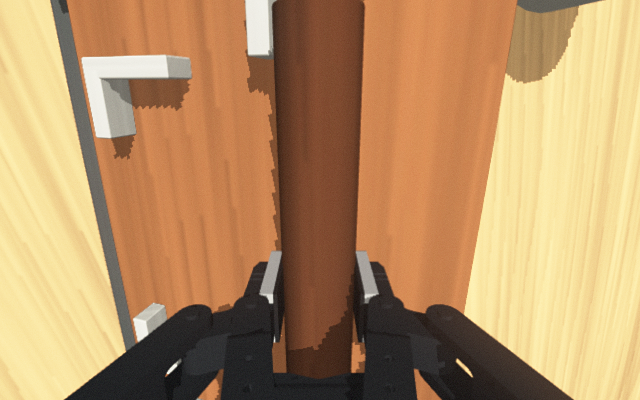

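View pics/d11c.png

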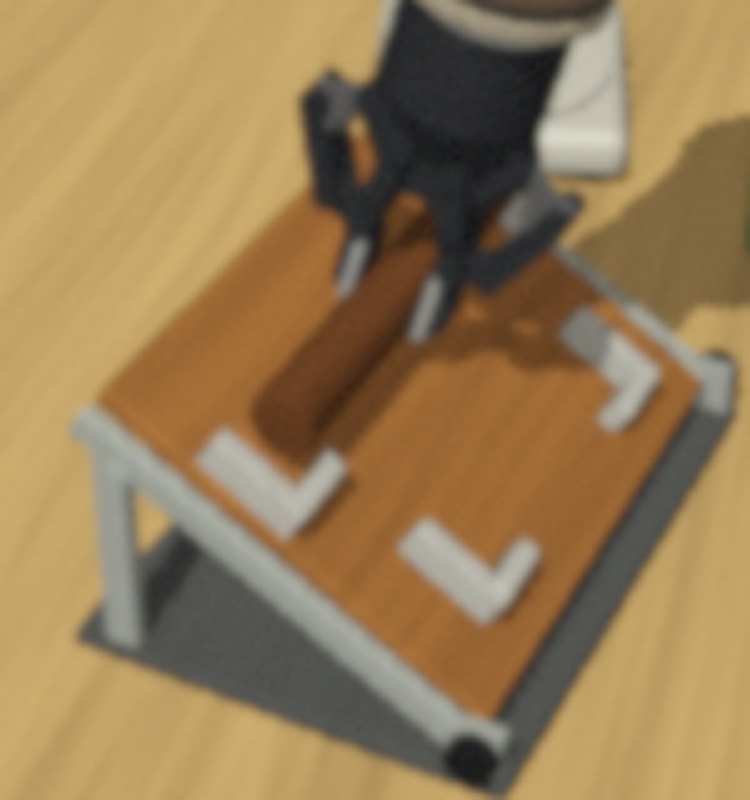

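View pics/s11c.png

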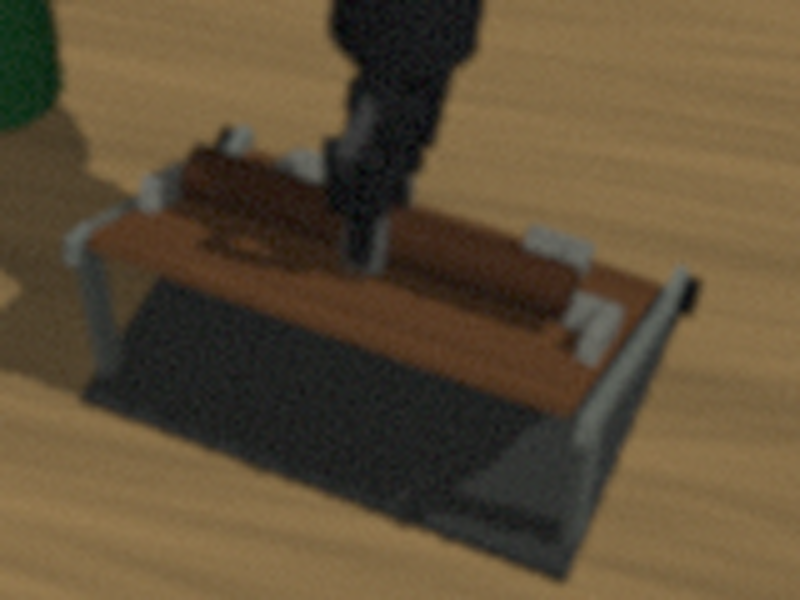

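Run:
```python
from plan import *
d=load('d11');s=load('s11')
for y in(.105,.11,.115): print(y,((proj(d,face(.147,y,.030,p[3]))[0]+.5-[245,120])*5).round(0),((proj(s,face(.147,y,.03,p[3]))[0]+.5-[255,125])*5).round(0))
for y in(-.105,-.11,-.115): print(y,((proj(s,face(.147,y,.03,p[3]))[0]+.5-[255,125])*5).round(0))
for v in ((.1225,.018),(-.1225,.018)): print(v,((proj(s,face(.147,*v,p[3]))[0]+.5-[255,125])*5).round(0),((proj(d,face(.147,*v,p[3]))[0]+.5-[245,120])*5).round(0))
crop('d11',285,190,40,40,16,'d11z');crop('s11',355,165,40,30,16,'s11z')
```

```text
0.105 [284. 421.] [568. 292.]
0.11 [279. 428.] [577. 295.]
0.115 [273. 435.] [586. 298.]
-0.105 [203. 173.]
-0.11 [195. 171.]
-0.115 [187. 168.]
(0.1225, 0.018) [594. 324.] [252. 460.]
(-0.1225, 0.018) [171. 184.] [488. 186.]
```

View pics/d11z.png

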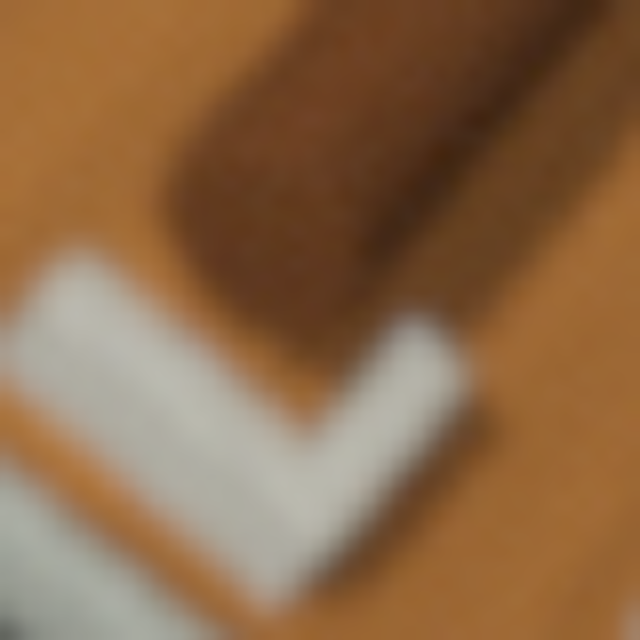

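{"method": "apply_moves", "body": {"moves": [{"slide": [0.008, -0.001, -0.011], "rotation": [0, 0, 0], "grip": -0.6}, {"slide": [0.008, -0.001, -0.011], "rotation": [0, 0, 0], "grip": -0.6}, {"slide": [0.005, -0.001, -0.008], "rotation": [0, 0, 0], "grip": -0.6}, {"slide": [0, 0, 0], "rotation": [0, 0, 0], "grip": -0.6}, {"slide": [0, 0, 0], "rotation": [0, 0, 0], "grip": -0.6}]}}

```text
time: 11.35
eef_pos: [0.5304, -0.0816, 0.1121]
ee_rot: [-0.69, 0.707, 0.029, 0.154]
wrist_force: [0.1, 0.7, -0.7]
width: 0.0302
```

Run:
```python
from plan import *
s=robot.state();print(s['joints'].round(3),s['time'],s['eef_pos'],s['wrist_force'],s['width'])
place(.147,0,.022,15,.0127)
grab('side','d12'); crop('d12',265,150,100,90,8,'d12c')
```

```text
[-0.215  0.402  2.186  0.029  0.292 -0.062] 11.35 [ 0.53039614 -0.08158519  0.11210937] [ 0.07879951  0.72596147 -0.73674191] 0.03020682958354065
tcp [ 0.5303 -0.081   0.1123]
pos [ 0.5304 -0.0816  0.1121] dpos/0.2 [-0.     0.003  0.001] rot/(pi/2) [ 0.0005 -0.0005 -0.0002] rows rot 0.008635972686608248 rows lin 0.014207088850614846
```

View pics/d12c.png

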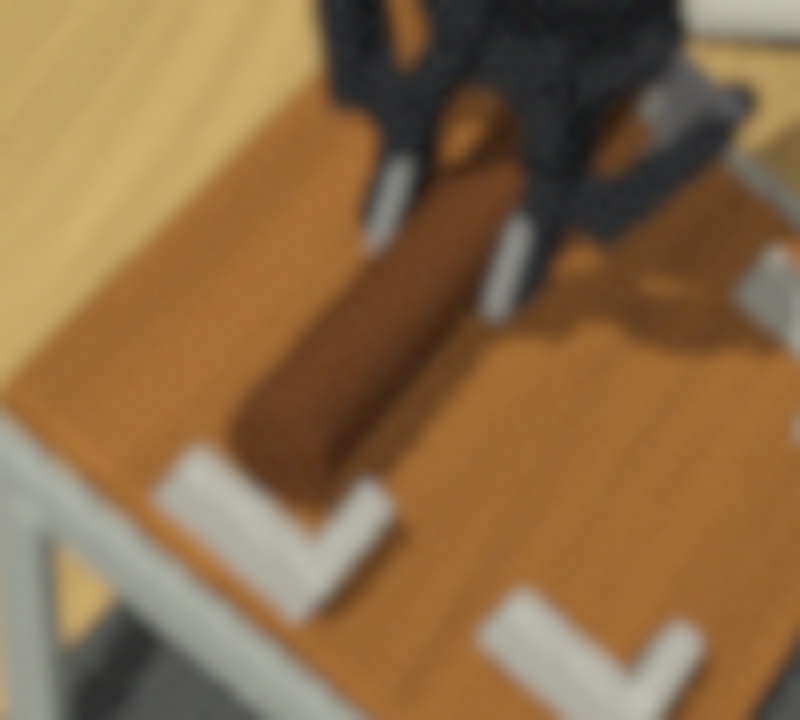

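{"method": "apply_moves", "body": {"moves": [{"slide": [0.005, -0.001, -0.008], "rotation": [0, 0, 0], "grip": -0.6}, {"slide": [0.005, 0, -0.008], "rotation": [0, 0, 0], "grip": -0.6}, {"slide": [0, 0, 0], "rotation": [0, 0, 0], "grip": -0.6}]}}

```text
time: 11.65
eef_pos: [0.5321, -0.0818, 0.1089]
ee_rot: [-0.69, 0.707, 0.029, 0.154]
wrist_force: [-3.5, -1.9, 5.2]
width: 0.0302
```

{"method": "apply_moves", "body": {"moves": [{"slide": [-0.003, 0, 0.005], "rotation": [0, 0, 0], "grip": -0.6}, {"slide": [0, 0, 0], "rotation": [0, 0, 0], "grip": -0.2}, {"slide": [0, 0, 0], "rotation": [0, 0, 0], "grip": -0.1}, {"slide": [0, 0, 0], "rotation": [0, 0, 0], "grip": 0.0}, {"slide": [0, 0, 0], "rotation": [0, 0, 0], "grip": 0.0}, {"slide": [0, 0, 0], "rotation": [0, 0, 0], "grip": 0.0}]}}

```text
time: 12.15
eef_pos: [0.5317, -0.0818, 0.11]
ee_rot: [-0.69, 0.707, 0.029, 0.155]
wrist_force: [0.5, -0.3, -0.8]
width: 0.0427
```

Run:
```python
from plan import *
s=robot.state();print(s['time'],s['eef_pos'],s['wrist_force'],s['width'])
grab('side','d13'); crop('d13',245,120,150,160,5,'d13c');grab('wrist','w13')
```

```text
12.15 [ 0.53174865 -0.08175676  0.10996522] [ 0.47652842 -0.28759016 -0.77954352] 0.042691160362212
```

View pics/d13c.png

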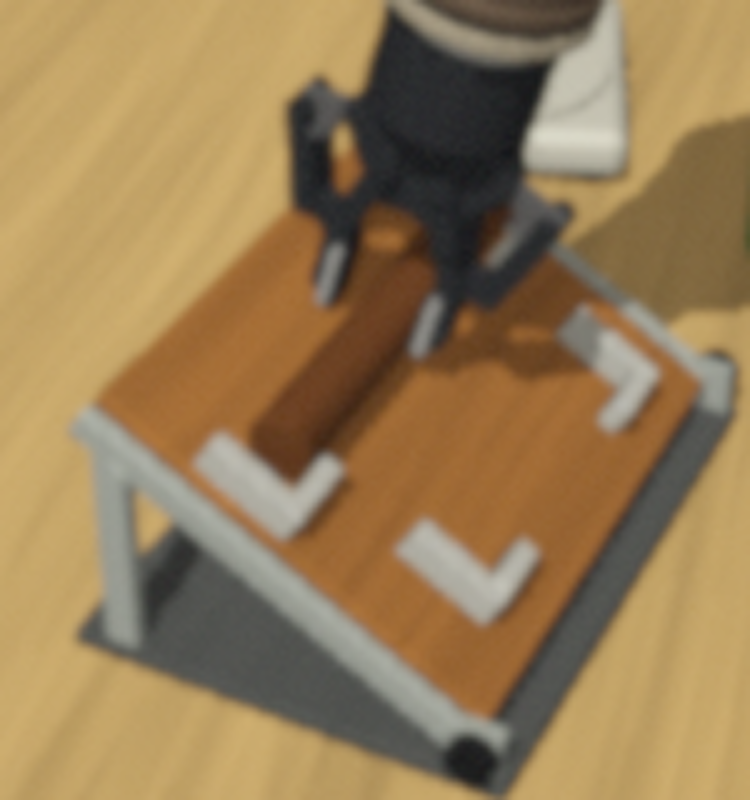

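View pics/w13.png

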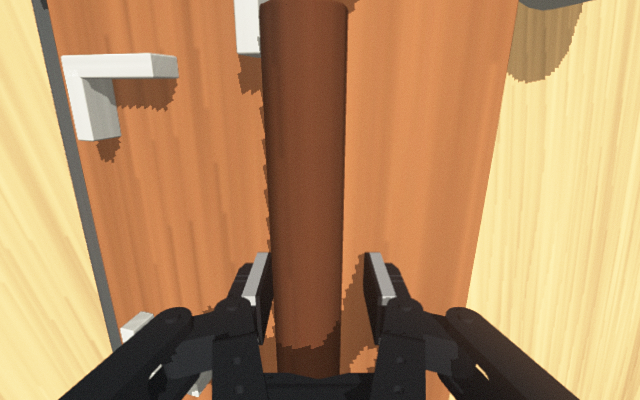

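{"method": "apply_moves", "body": {"moves": [{"slide": [-0.015, 0.003, 0.04], "rotation": [0, 0, 0], "grip": 0.05}, {"slide": [-0.03, 0.005, 0.08], "rotation": [0, 0, 0], "grip": 0.1}, {"slide": [-0.045, 0.008, 0.13], "rotation": [0, 0, 0], "grip": 0.3}, {"slide": [-0.045, 0.008, 0.16], "rotation": [0, 0, 0], "grip": 1}, {"slide": [0, 0, 0.2], "rotation": [0, 0, 0], "grip": 1}, {"slide": [0, 0, 0.2], "rotation": [0, 0, 0], "grip": 1}, {"slide": [0, 0, 0], "rotation": [0, 0, 0], "grip": 1}]}}

```text
time: 12.83
eef_pos: [0.5078, -0.0776, 0.2802]
ee_rot: [-0.689, 0.707, 0.033, 0.158]
wrist_force: [2.9, -1.2, 2.3]
width: 0.0856
```

Run:
```python
from plan import *
s=robot.state();print(s['time'],s['eef_pos'],s['wrist_force'],s['width'])
grab('side','d14'); crop('d14',245,120,150,160,5,'d14c');grab('wrist','w14');grab('scene','s14')
to([.482,.344,.2],tool(.058-np.pi/2,0,0))
```

```text
12.8333 [ 0.50775085 -0.07759975  0.28017677] [ 2.94528685 -1.15287846  2.29536251] 0.08561907071281248
pos [ 0.5045 -0.0769  0.2727] dpos/0.2 [-0.113  2.105 -0.364] rot/(pi/2) [ 0.1353  0.119  -0.8437] rows rot 10.844499628713182 rows lin 10.25767532883013
```

View pics/d14c.png

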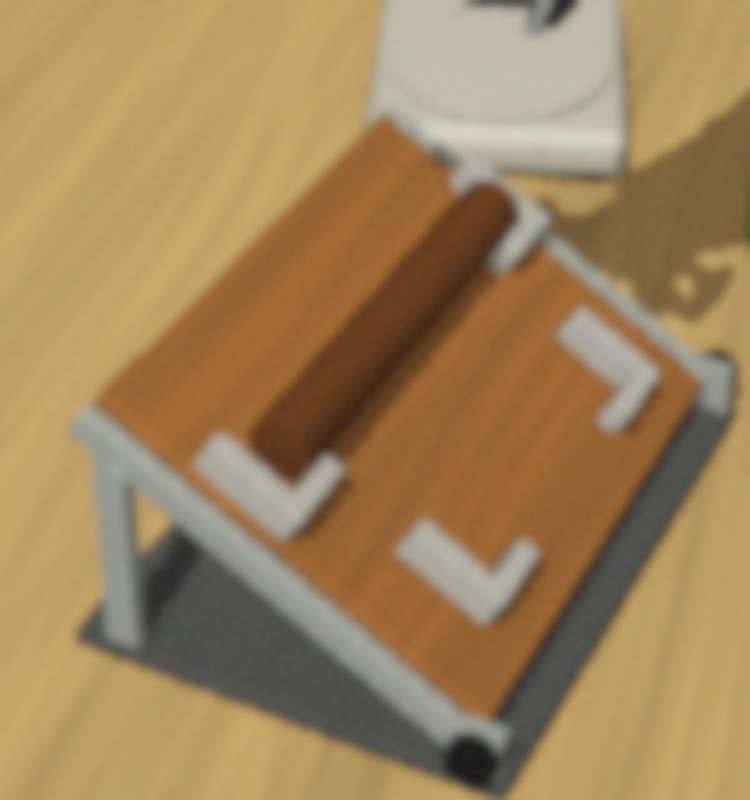

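View pics/w14.png

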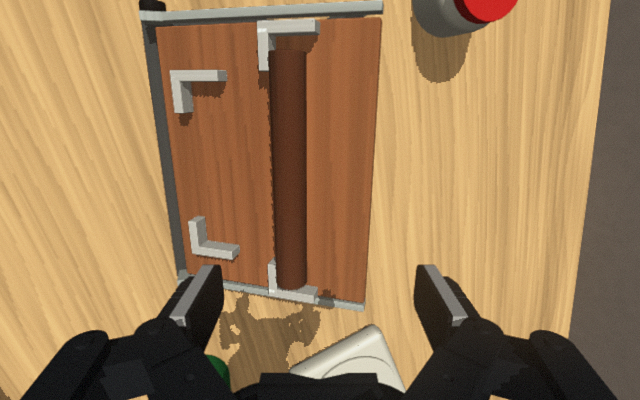

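{"method": "apply_moves", "body": {"moves": [{"slide": [-0.009, 0.175, 0], "rotation": [0.0113, 0.0099, -0.0703], "grip": 1}, {"slide": [-0.009, 0.175, 0], "rotation": [0.0113, 0.0099, -0.0703], "grip": 1}, {"slide": [-0.009, 0.175, 0], "rotation": [0.0113, 0.0099, -0.0703], "grip": 1}, {"slide": [-0.009, 0.175, 0], "rotation": [0.0113, 0.0099, -0.0703], "grip": 1}, {"slide": [-0.009, 0.175, 0], "rotation": [0.0113, 0.0099, -0.0703], "grip": 1}, {"slide": [-0.009, 0.175, 0], "rotation": [0.0113, 0.0099, -0.0703], "grip": 1}, {"slide": [-0.009, 0.175, -0.06], "rotation": [0.0113, 0.0099, -0.0703], "grip": 1}, {"slide": [-0.01, 0.175, -0.06], "rotation": [0.0113, 0.0099, -0.0703], "grip": 1}, {"slide": [-0.01, 0.175, -0.06], "rotation": [0.0113, 0.0099, -0.0703], "grip": 1}, {"slide": [-0.01, 0.175, -0.06], "rotation": [0.0113, 0.0099, -0.0703], "grip": 1}, {"slide": [-0.01, 0.175, -0.06], "rotation": [0.0113, 0.0099, -0.0703], "grip": 1}, {"slide": [-0.01, 0.175, -0.06], "rotation": [0.0113, 0.0099, -0.0703], "grip": 1}, {"slide": [0, 0, 0], "rotation": [0, 0, 0], "grip": 1}, {"slide": [0, 0, 0], "rotation": [0, 0, 0], "grip": 1}, {"slide": [0, 0, 0], "rotation": [0, 0, 0], "grip": 1}]}}

```text
time: 14.23
eef_pos: [0.484, 0.3056, 0.1986]
ee_rot: [0.542, -0.542, 0.446, -0.462]
wrist_force: [-0.2, -0.0, 0.3]
width: 0.0854
```

Run:
```python
from plan import *
s=robot.state();print(s['time'],s['eef_pos'],s['joints'].round(3),s['width'])
grab('wrist','w15')
to([.482,.344,.2],tool(.058-np.pi/2,0,0))
```

```text
14.2333 [0.48402356 0.30561882 0.19861589] [ 0.524  0.405  1.818 -0.027  0.911  1.934] 0.08538827484924587
pos [0.4844 0.3054 0.1992] dpos/0.2 [-0.012  0.193  0.004] rot/(pi/2) [ 0.0096  0.0113 -0.0755] rows rot 0.9670926677239859 rows lin 0.9283511139517385
```

View pics/w15.png

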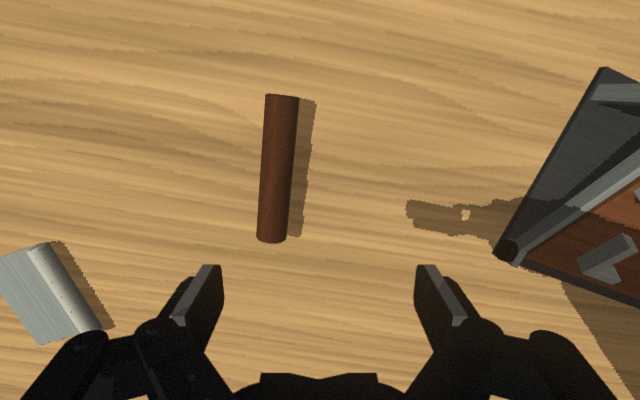

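Run:
```python
from plan import *
d=load('w15')
Q=[onz(d,u,z) for u,z in(((282,94),.02),((271,241),.022))]; m=(Q[0]+Q[1])/2; yaw=np.arctan2(*(Q[0]-Q[1])[[1,0]]); print(Q,m,yaw,np.linalg.norm(Q[0]-Q[1]))
to([.4835,.3435,.006],tool(.058-np.pi/2,0,0))
for c,yaw,L in(((.483,.3435),.058,.145),):
  for s in(-1,1):
    for zz in(0,.032): print(proj(d,[c[0]+s*L/2*np.cos(yaw),c[1]+s*L/2*np.sin(yaw),zz])[0].round(1),end=' ')
```

```text
[array([0.55650949, 0.34924274, 0.02      ]), array([0.40947357, 0.33933038, 0.022     ])] [0.48299153 0.34428656 0.021     ] 0.06731267996198008 0.14738323229930317
pos [0.4844 0.3054 0.1992] dpos/0.2 [-0.004  0.191 -0.966] rot/(pi/2) [ 0.0096  0.0113 -0.0755] rows rot 0.9670926677239859 rows lin 4.723059530906491
[273.5 231.6] [270.  244.2] [285.2  95.3] [282.4  95.8]
```

{"method": "apply_moves", "body": {"moves": [{"slide": [-0.004, 0.1, 0], "rotation": [0.005, 0.0057, -0.037], "grip": 1}, {"slide": [-0.002, 0.092, -0.05], "rotation": [0.0046, 0.0056, -0.037], "grip": 1}, {"slide": [0, 0, -0.15], "rotation": [0, 0, 0], "grip": 1}, {"slide": [0, 0, -0.15], "rotation": [0, 0, 0], "grip": 1}, {"slide": [0, 0, -0.15], "rotation": [0, 0, 0], "grip": 1}, {"slide": [0, 0, -0.15], "rotation": [0, 0, 0], "grip": 1}, {"slide": [0, 0, -0.15], "rotation": [0, 0, 0], "grip": 1}, {"slide": [0, 0, -0.1], "rotation": [0, 0, 0], "grip": 1}, {"slide": [0, 0, -0.06], "rotation": [0, 0, 0], "grip": 1}, {"slide": [0, 0, 0], "rotation": [0, 0, 0], "grip": 1}, {"slide": [0, 0, 0], "rotation": [0, 0, 0], "grip": 1}]}}

```text
time: 15.2
eef_pos: [0.484, 0.3442, 0.0083]
ee_rot: [0.515, -0.514, 0.485, -0.485]
wrist_force: [0.2, -0.2, 0.6]
width: 0.0857
```

Run:
```python
from plan import *
s=robot.state();print(s['time'],s['eef_pos'],s['joints'].round(3),s['width'])
grab('wrist','w16')
to([.483,.344,.005],tool(.06-np.pi/2,0,0))
```

```text
15.2 [0.48397606 0.34422651 0.00834541] [0.567 0.699 1.883 0.    0.558 2.079] 0.08571921518153999
pos [0.4845 0.3447 0.0091] dpos/0.2 [-0.007 -0.004 -0.02 ] rot/(pi/2) [-0.001   0.0015  0.0007] rows rot 0.024704486220089684 rows lin 0.10527965641190759
```

View pics/w16.png

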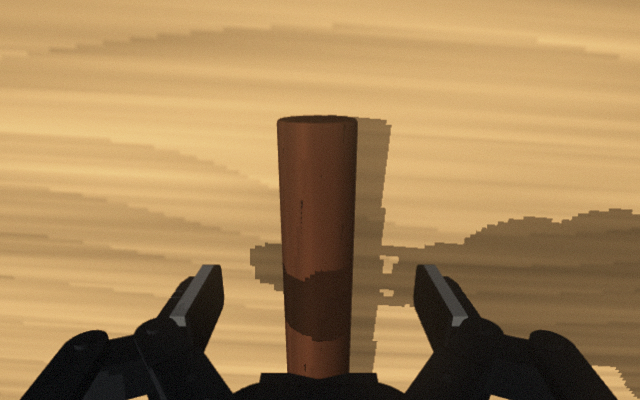

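The pin's axis (u≈318) lies midway between the pads (222 and 415), so the fingers are centred. I'll lower 4 mm and grip.

{"method": "apply_moves", "body": {"moves": [{"slide": [-0.006, -0.003, -0.02], "rotation": [0, 0, 0], "grip": 1}, {"slide": [0, 0, 0], "rotation": [0, 0, 0], "grip": -0.3}, {"slide": [0, 0, 0], "rotation": [0, 0, 0], "grip": -0.6}, {"slide": [0, 0, 0], "rotation": [0, 0, 0], "grip": -0.6}, {"slide": [0, 0, 0], "rotation": [0, 0, 0], "grip": -0.6}, {"slide": [0, 0, 0], "rotation": [0, 0, 0], "grip": -0.6}, {"slide": [0, 0, 0], "rotation": [0, 0, 0], "grip": -0.6}, {"slide": [0, 0, 0], "rotation": [0, 0, 0], "grip": -0.6}]}}

```text
time: 15.92
eef_pos: [0.4827, 0.3442, 0.0044]
ee_rot: [0.515, -0.514, 0.485, -0.485]
wrist_force: [-1.5, -2.1, 9.5]
width: 0.0302
```

{"method": "apply_moves", "body": {"moves": [{"slide": [0, 0, 0.1], "rotation": [0, 0, 0], "grip": -0.6}, {"slide": [0, 0, 0.2], "rotation": [0, 0, 0], "grip": -0.6}, {"slide": [0, 0, 0.2], "rotation": [0, 0, 0], "grip": -0.6}, {"slide": [0, 0, 0.2], "rotation": [0, 0, 0], "grip": -0.6}, {"slide": [0, 0, 0.2], "rotation": [0, 0, 0], "grip": -0.6}, {"slide": [0, 0, 0.2], "rotation": [0, 0, 0], "grip": -0.6}, {"slide": [0, 0, 0.1], "rotation": [0, 0, 0], "grip": -0.6}, {"slide": [0, 0, 0], "rotation": [0, 0, 0], "grip": -0.6}]}}

```text
time: 16.58
eef_pos: [0.4845, 0.3455, 0.2493]
ee_rot: [0.518, -0.511, 0.484, -0.486]
wrist_force: [1.3, 0.5, -0.5]
width: 0.0303
```

Run:
```python
from plan import *
s=robot.state();print(s['time'],s['eef_pos'],s['joints'].round(3),s['width'])
place(.055,0.002,.12,9,.011)
place(.057,0.002,.045,9,.011)
```

```text
16.5833 [0.48454385 0.34551703 0.24933865] [0.568 0.381 1.714 0.    1.037 2.08 ] 0.03029809773112781
tcp [ 0.4019 -0.0556  0.1503]
pos [0.4845 0.3455 0.2493] dpos/0.2 [-0.413 -2.006 -0.495] rot/(pi/2) [-0.0869 -0.0694  0.8454] rows rot 10.717746067837677 rows lin 10.105029471447383
tcp [ 0.4416 -0.0629  0.0871]
pos [0.4845 0.3455 0.2493] dpos/0.2 [-0.215 -2.042 -0.811] rot/(pi/2) [-0.0869 -0.0694  0.8454] rows rot 10.717746067837677 rows lin 10.588221443870896
```

{"method": "apply_moves", "body": {"moves": [{"slide": [-0.0154, -0.146, 0], "rotation": [-0.0062, -0.005, 0.0604], "grip": -0.6}, {"slide": [-0.0154, -0.146, 0], "rotation": [-0.0062, -0.005, 0.0604], "grip": -0.6}, {"slide": [-0.0154, -0.146, 0], "rotation": [-0.0062, -0.005, 0.0604], "grip": -0.6}, {"slide": [-0.0154, -0.146, 0], "rotation": [-0.0062, -0.005, 0.0604], "grip": -0.6}, {"slide": [-0.0154, -0.146, 0], "rotation": [-0.0062, -0.005, 0.0604], "grip": -0.6}, {"slide": [-0.0154, -0.146, 0], "rotation": [-0.0062, -0.005, 0.0604], "grip": -0.6}, {"slide": [-0.0154, -0.146, 0], "rotation": [-0.0062, -0.005, 0.0604], "grip": -0.6}, {"slide": [-0.0154, -0.146, 0], "rotation": [-0.0062, -0.005, 0.0604], "grip": -0.6}, {"slide": [-0.0154, -0.146, 0], "rotation": [-0.0062, -0.005, 0.0604], "grip": -0.6}, {"slide": [-0.0154, -0.146, 0], "rotation": [-0.0062, -0.005, 0.0604], "grip": -0.6}, {"slide": [-0.0154, -0.146, -0.05], "rotation": [-0.0062, -0.005, 0.0604], "grip": -0.6}, {"slide": [-0.0154, -0.146, -0.05], "rotation": [-0.0062, -0.005, 0.0604], "grip": -0.6}, {"slide": [-0.0154, -0.146, -0.05], "rotation": [-0.0062, -0.005, 0.0604], "grip": -0.6}, {"slide": [-0.0154, -0.146, -0.05], "rotation": [-0.0062, -0.005, 0.0604], "grip": -0.6}, {"slide": [0, 0, 0], "rotation": [0, 0, 0], "grip": -0.6}, {"slide": [0, 0, 0], "rotation": [0, 0, 0], "grip": -0.6}, {"slide": [0, 0, 0], "rotation": [0, 0, 0], "grip": -0.6}]}}

```text
time: 18.0
eef_pos: [0.4401, -0.0581, 0.2058]
ee_rot: [-0.694, 0.708, -0.016, 0.127]
wrist_force: [0.6, 0.8, -0.8]
width: 0.0303
```

Run:
```python
from plan import *
s=robot.state();print(s['time'],s['eef_pos'],s['joints'].round(3),s['width'])
place(.057,0.002,.07,9,.011)
d=grab('wrist','w17')
print([proj(d,face(u,y,.018,p[3]))[0].round(1).tolist() for u,y in((.025,.095),(.025,.056),(.025,-.095),(.025,-.056),(.115,.1325))])
```

```text
18.0 [ 0.44011357 -0.05812354  0.20584896] [-0.196  0.151  2.196 -0.008  0.636  0.014] 0.030307505206730083
tcp [ 0.4289 -0.0606  0.1085]
pos [ 0.4401 -0.0581  0.2058] dpos/0.2 [-0.056 -0.012 -0.487] rot/(pi/2) [0.0023 0.0004 0.0154] rows rot 0.19565292567075476 rows lin 2.3507154778364456
[[269.3, 77.9], [272.6, 127.1], [283.1, 282.4], [280.7, 247.0], [382.8, 15.0]]
```

View pics/w17.png

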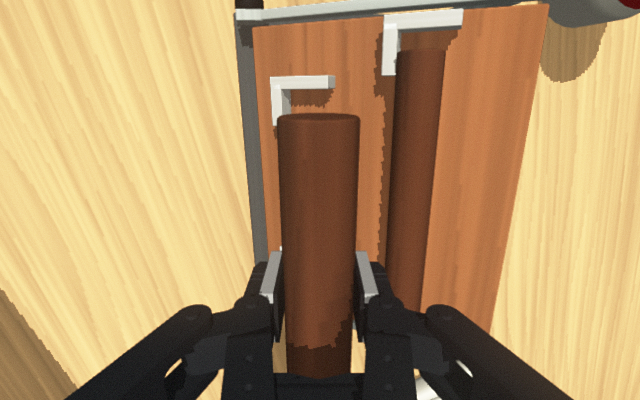

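{"method": "apply_moves", "body": {"moves": [{"slide": [0.003, -0.01, -0.12], "rotation": [0.001, 0, 0.008], "grip": -0.6}, {"slide": [0.003, -0.01, -0.14], "rotation": [0.001, 0, 0.008], "grip": -0.6}, {"slide": [0.001, -0.004, -0.14], "rotation": [0, 0, 0], "grip": -0.6}, {"slide": [0, 0, -0.12], "rotation": [0, 0, 0], "grip": -0.6}, {"slide": [0, 0, -0.07], "rotation": [0, 0, 0], "grip": -0.6}, {"slide": [0, 0, 0], "rotation": [0, 0, 0], "grip": -0.6}, {"slide": [0, 0, 0], "rotation": [0, 0, 0], "grip": -0.6}]}}

```text
time: 18.63
eef_pos: [0.4416, -0.0621, 0.0878]
ee_rot: [-0.697, 0.707, -0.007, 0.117]
wrist_force: [-0.3, -0.0, -0.8]
width: 0.0305
```

Run:
```python
from plan import *
s=robot.state();print(s['time'],s['eef_pos'],s['joints'].round(3),s['wrist_force'])
place(.057,0.002,.022,9,.011)
d=grab('wrist','w18');grab('side','d18');crop('d18',245,120,150,160,5,'d18c')
```

```text
18.6333 [ 0.44161818 -0.06205717  0.08780397] [-0.212  0.386  2.311  0.018  0.288 -0.054] [-0.31767835 -0.02734241 -0.81626416]
tcp [ 0.4533 -0.065   0.0674]
pos [ 0.4416 -0.0621  0.0878] dpos/0.2 [ 0.058 -0.015 -0.102] rot/(pi/2) [ 0.0003 -0.0002 -0.0029] rows rot 0.036740873341232064 rows lin 0.5686548152074302
```

View pics/w18.png

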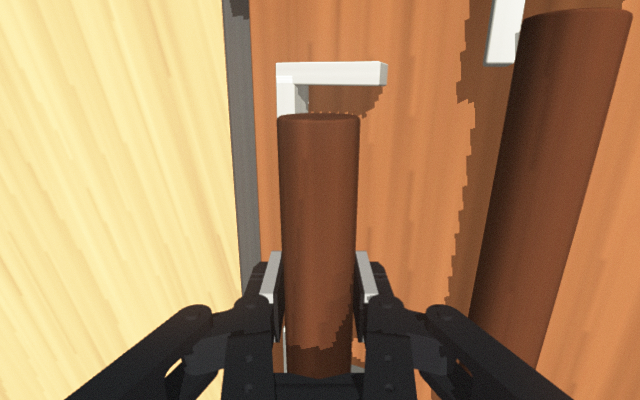

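View pics/d18c.png

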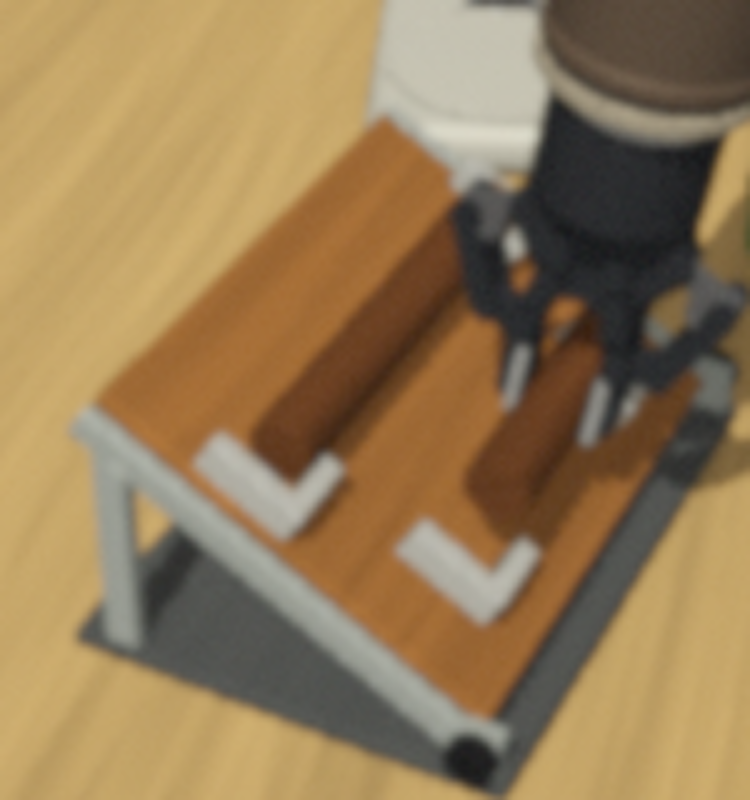

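{"method": "apply_moves", "body": {"moves": [{"slide": [0.018, -0.004, -0.03], "rotation": [0, 0, 0], "grip": -0.6}, {"slide": [0.018, -0.004, -0.03], "rotation": [0, 0, 0], "grip": -0.6}, {"slide": [0.012, -0.003, -0.022], "rotation": [0, 0, -0.003], "grip": -0.6}, {"slide": [0.006, -0.002, -0.012], "rotation": [0, 0, 0], "grip": -0.6}, {"slide": [0, 0, 0], "rotation": [0, 0, 0], "grip": -0.6}, {"slide": [0, 0, 0], "rotation": [0, 0, 0], "grip": -0.6}]}}

```text
time: 19.23
eef_pos: [0.4524, -0.0656, 0.069]
ee_rot: [-0.697, 0.707, -0.008, 0.119]
wrist_force: [-0.4, -0.2, -1.4]
width: 0.0306
```

Run:
```python
from plan import *
s=robot.state();print(s['time'],s['eef_pos'],s['joints'].round(3),s['wrist_force'])
place(.057,0.002,.020,9,.011)
grab('side','d19');crop('d19',245,120,150,160,5,'d19c')
```

```text
19.2333 [ 0.45236745 -0.06561488  0.06901718] [-0.214  0.438  2.301  0.018  0.245 -0.051] [-0.38980573 -0.16664763 -1.38796595]
tcp [ 0.4543 -0.0652  0.0656]
pos [ 0.4524 -0.0656  0.069 ] dpos/0.2 [ 0.01   0.002 -0.017] rot/(pi/2) [0.0006 0.0004 0.0006] rows rot 0.011703048329149344 rows lin 0.09365253411838272
```

View pics/d19c.png

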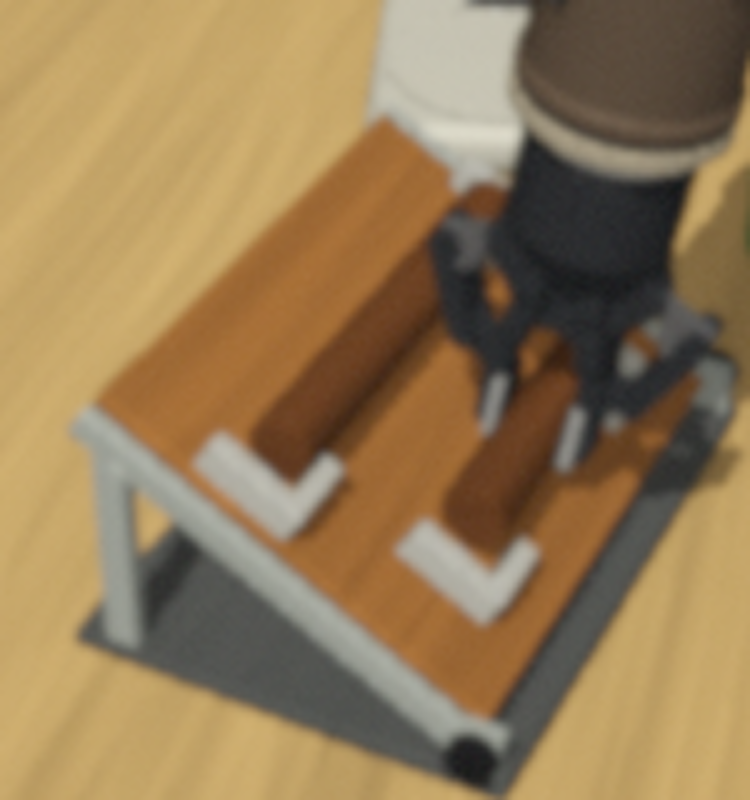

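{"method": "apply_moves", "body": {"moves": [{"slide": [0.005, 0, -0.009], "rotation": [0, 0, 0], "grip": -0.6}, {"slide": [0.005, 0, -0.008], "rotation": [0, 0, 0], "grip": -0.6}, {"slide": [0, 0, 0], "rotation": [0, 0, 0], "grip": -0.6}]}}

```text
time: 19.53
eef_pos: [0.4547, -0.0656, 0.0657]
ee_rot: [-0.697, 0.707, -0.008, 0.119]
wrist_force: [-1.2, 0.0, -0.6]
width: 0.0303
```

Little force. I'll open slightly to release.

{"method": "apply_moves", "body": {"moves": [{"slide": [0, 0, 0], "rotation": [0, 0, 0], "grip": -0.25}, {"slide": [0, 0, 0], "rotation": [0, 0, 0], "grip": -0.15}, {"slide": [0, 0, 0], "rotation": [0, 0, 0], "grip": -0.05}, {"slide": [0, 0, 0], "rotation": [0, 0, 0], "grip": -0.05}, {"slide": [0, 0, 0], "rotation": [0, 0, 0], "grip": -0.05}, {"slide": [0, 0, 0], "rotation": [0, 0, 0], "grip": -0.05}]}}

```text
time: 20.03
eef_pos: [0.4545, -0.0656, 0.0659]
ee_rot: [-0.697, 0.707, -0.008, 0.119]
wrist_force: [0.3, 0.7, -0.2]
width: 0.0407
```

Run:
```python
from plan import *
s=robot.state();print(s['time'],s['eef_pos'],s['wrist_force'],s['width'])
grab('side','d20');crop('d20',245,120,150,160,5,'d20c');grab('wrist','w20')
```

```text
20.0333 [ 0.45447856 -0.06559947  0.06586929] [ 0.27915553  0.73707447 -0.17695876] 0.04067516719418236
```

View pics/d20c.png

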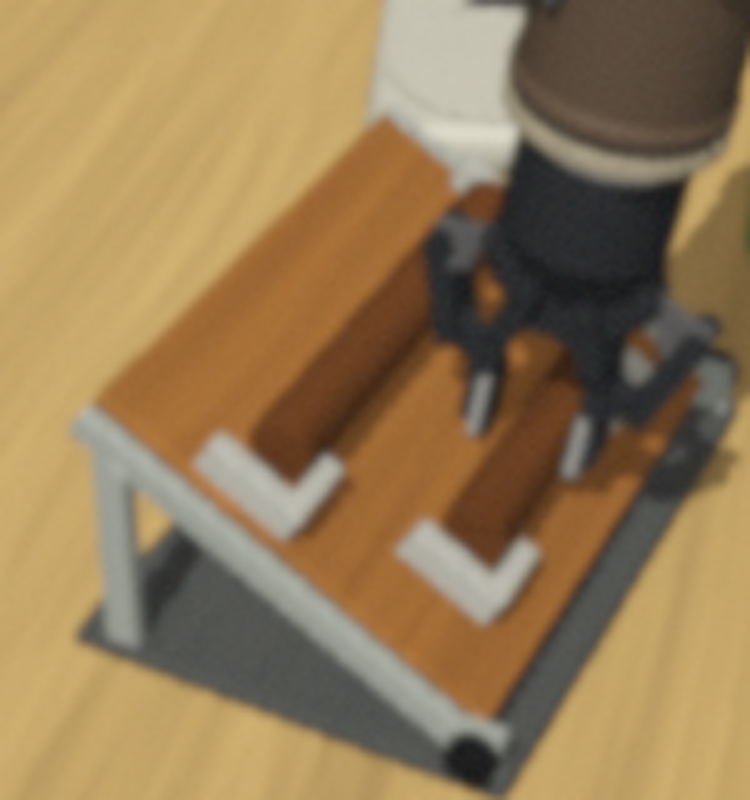

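View pics/w20.png

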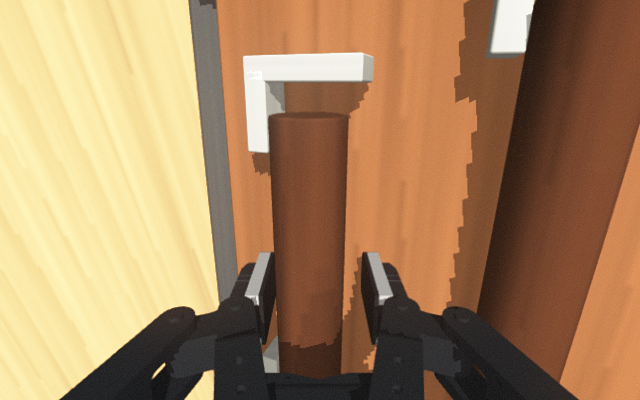

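{"method": "apply_moves", "body": {"moves": [{"slide": [-0.008, 0.001, 0.04], "rotation": [0, 0, 0], "grip": -0.05}, {"slide": [-0.014, 0.002, 0.08], "rotation": [0, 0, 0], "grip": -0.05}, {"slide": [-0.02, 0.003, 0.14], "rotation": [0, 0, 0], "grip": 0.1}, {"slide": [-0.02, 0, 0.18], "rotation": [0, 0, 0], "grip": 0.2}, {"slide": [0, 0, 0.2], "rotation": [0, 0.015, 0], "grip": 0.2}, {"slide": [0, 0, 0.2], "rotation": [0, 0.03, 0], "grip": 0.2}, {"slide": [0.05, 0, 0.15], "rotation": [0, 0.03, 0], "grip": 0.2}, {"slide": [0, 0, 0], "rotation": [0, 0, 0], "grip": 0.2}, {"slide": [0, 0, 0], "rotation": [0, 0, 0], "grip": 0.2}, {"slide": [0, 0, 0], "rotation": [0, 0, 0], "grip": 0.2}]}}

```text
time: 20.97
eef_pos: [0.4515, -0.0642, 0.2637]
ee_rot: [-0.695, 0.713, -0.049, 0.077]
wrist_force: [-0.2, -0.2, -0.4]
width: 0.0509
```

Run:
```python
from plan import *
s=robot.state();print(s['time'],s['eef_pos'],s['wrist_force'],s['width'])
d=grab('side','d21');crop('d21',245,120,150,160,5,'d21c');w=grab('wrist','w21');sc=grab('scene','s21');crop('s21',255,125,160,120,5,'s21c')
for nm,u,L in(('long',.141,.11),('short',.051,.0725)):
  for y in(-L,L):
    P=face(u,y,.016,p[3]); print(nm,y,'side',((proj(d,P)[0]+.5-[245,120])*5).round(0),'scene',((proj(sc,P)[0]+.5-[255,125])*5).round(0),'wrist',proj(w,P)[0].round(0))
```

```text
20.9667 [ 0.451455   -0.06424389  0.26369007] [-0.16150509 -0.21120283 -0.39357366] 0.050920011143600744
long -0.11 side [485. 208.] scene [196. 192.] wrist [386. 285.]
long 0.11 side [275. 455.] scene [573. 316.] wrist [405.  49.]
short -0.0725 side [596. 364.] scene [317. 174.] wrist [309. 233.]
short 0.0725 side [474. 540.] scene [548. 249.] wrist [307.  95.]
```

View pics/d21c.png

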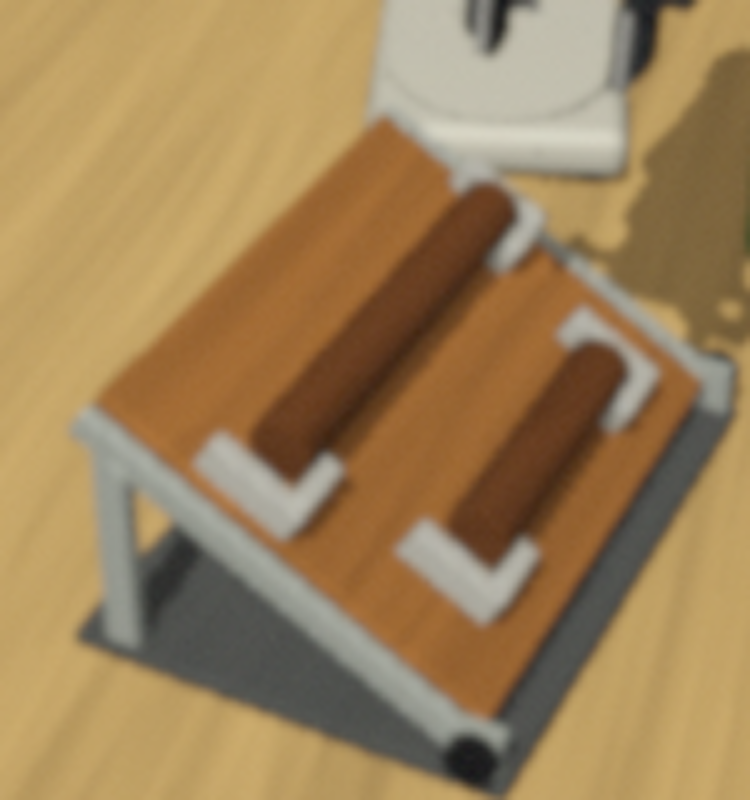

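View pics/w21.png

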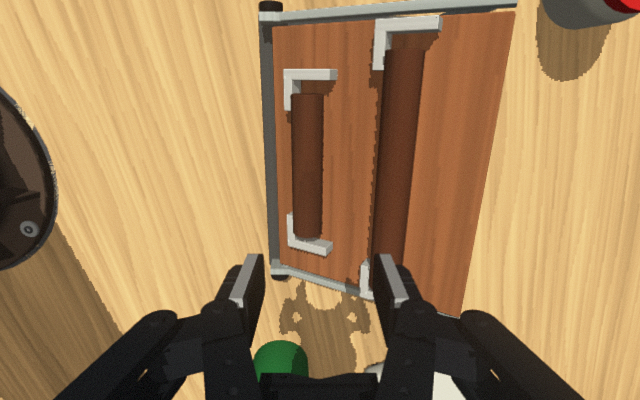

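View pics/s21c.png

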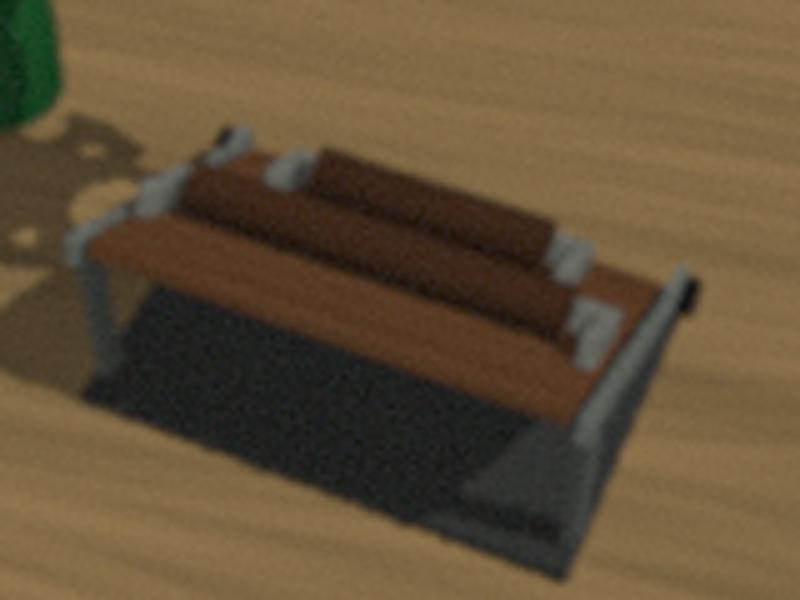

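View pics/s21.png

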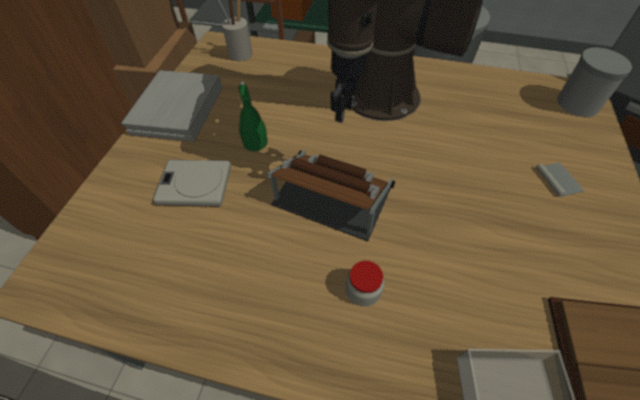

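The side (d21c), wrist and scene views agree. Both pins sit against their lips, between the side walls and parallel to the rows. The board corner is at (98,398) in the side crop, which is about 30°. The bystanders haven't moved in the scene view. Handing in.

Run:
```python
from h import *
robot.hand_in(); s=robot.state(); print(s['time'],s['wrist_force'])
```

```text
the job is handed in; nothing more can be done
the job is handed in; nothing more can be done
```

I tipped the board from about 60° to about 31° with shut fingers and let go. It stayed put while both pins were still on the bench. I then laid the long pin in the upper row and the short pin in the lower row, backed off clear and handed in after about 21 s.

**Last checks:**
- **Pins:** The side, wrist and scene views showed both pins against their lips, between the side walls and parallel to the rows. Both sit a few millimetres towards the right-hand (−y) side, which is within the 20 mm allowed.
- **Board angle:** The board stood unchanged at about 30–31°, level with the side bars.
- **Bystanders:** The scale, jar and spray bottle looked unmoved.
- **Contact:** The wrist force was about 0.5 N or less with the arm clear.

**What disagreed:** One fit on an early wrist-camera picture put the board at about 34°, the edge of the tolerance. A fit to the side and scene views gave 31.6°, and comparing the board edge with the bars gave 31°. I trusted those, together with a rack shift of about 3 mm, and the later wrist views fitted them within about 2 px.

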